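Close the cold well: hook the cover under the lip, swing it into the catch

TASK

Take the steel cover off its sloped draining rest and close the cold well with it: with the front of the cover held up, slip its tongue under the lip first and feel for the end wall behind it (the inner frame never sits in quite the same place), then without forcing anything swing the front down and press until the spring catch snaps over its edge and the cover lies flat and fully home. Leave everything else on the table as it stands, and let go.

Things in the scene. Friction and masses are not known exactly. Their poses are not given: they have to be found in the camera images.
- cover: Loose steel cover, about 0.35 kg, plate 5 mm thick. Origin: middle of its underside; x towards the front edge, z out of its top. Main plate x -72 to +88, 108 wide (y); a tongue 70 wide goes on to its tip at x -88. A black bar handle stands across the top. It starts on the rest at 30 degrees, tongue end down and nearest the robot, front edge up.
- cover_tongue (a point): Point on the cover: middle of the tongue's tip, at the underside (cover x -88, z 0).
- cover_front (a point): Point on the cover: middle of the front edge, at the underside (cover x +88, z 0).
- cover_grip (a point): Point on the cover's bar handle, on its middle plane, 10 below its top (cover x +10, z 29). The bar is solid, 12 thick (along cover x), 64 wide (y), 34 high above the plate's top face. Grasp its two broad faces, jaws closing along the cover's x.
- rest: Fixed sloped white plastic rest, base 200 by 124; place and yaw vary. Origin: centre of its underside. Its board slopes 30 degrees, low end at -x (nearer the robot), its top surface at z 78 over the origin; side rims 4 high, and a stop at the low end, 10 high above the board and 60 wide, against which the tongue's tip stands.
- well: Fixed cold well: white box 270 long (x), 150 wide (y), tops of its side walls at z 96; place and yaw vary. Origin: centre of its underside, on the table; x runs from the lip end (nearer the robot) to the catch end. In it sits a steel inner frame with lip, ledges and catch, fast, but shifted by an unreported d, anywhere from -15 to +15 mm along well x: feel for it with the cover. Frame x below = well x - d.
- well_seat (a point): Point at well x 0, y 0, z 90. Frame opening: 179 long (inner end faces at frame x -89.5, +89.5), 114 wide. The closed cover lies on two side ledges 10 wide, tops z 90, from frame x -30 to the catch end; nearer the lip nothing is below (clear to z 60), so the tongue may dip. Closed, the cover's origin is at frame x 0 (1.5 either way), y 0 (3 either way), z 90, x axes alike.
- well_lip_end (a point): Point on the housing, well x -135, z 90, at the lip end. The steel lip is 6 thick, as wide as the opening, underside at z 97.5, free edge at frame x -77.5; the end wall behind is at frame x -89.5. The cover is longer than the gap between lip and catch, so it cannot go in flat: the tongue goes under the lip first, front raised (25 to 30 degrees goes easily), till it meets the end wall.
- well_catch_end (a point): Point on the housing, well x +135, z 90, at the catch end. The catch's nose overhangs the opening: inner edge at frame x +82.5, underside z 96.7, 36 wide (y), inner face upright for 4 mm, then sloping back 20 degrees from upright, up to z 119; cheeks up to z 122 at either side beyond frame x +100. The frame's catch-end wall is z 96 high.
- catch (a joint): Travel of the spring catch, m: 0 with its nose fully out over the opening, up to 0.010 pushed back (well +x). A light spring (1 N at 0, plus 250 N/m) returns it. The cover's front edge pressed down on the nose pushes it back by itself; then it snaps out over the cover. That takes 5 to 15 N downwards, on the handle or on the front of the plate.
- jar: Bystander: glass jar with a steel lid, 52 across, 85 high, between the well and the rest. Origin: centre of its underside.
- spoon: Bystander: steel serving spoon lying on the table in front of the robot. Origin: under its middle.
- tub_stack: Bystander: nested stack of white plastic tubs, 110 across, about 125 high, at the back. Origin: centre of its underside.
- sauce_bottle: Bystander: amber bottle, 68 across, 200 high, at the back. Origin: centre of its underside.
- bowl: Bystander: steel bowl, 170 across, 70 high, at the left. Origin: centre of its underside.
- lid_stack: Bystander: short stack of white plastic lids, 114 across, 24 high, at the right. Origin: centre of its underside.

How it is judged:
By the outcome, as a careful person would: the job done as asked, in the order asked, and still so for the second after the job is handed in, with the robot touching nothing.
It also fails if it takes over 53 s, if anything falls off the work surface, if the arm or the gripper's body presses on something with over 40 N, if the wrist force passes 120 N, or if a joint passes its speed limit or range.

ROBOT

A 6-joint arm with a two-finger parallel gripper is mounted at the origin on the work surface. World frame = base frame: x ahead of the robot, y to its left, z up, the work surface at z = 0. Lengths are in m, angles in rad, forces in N, time in s.
With the tool pointing down it reaches from about 0.375 to 0.9 m from the base axis. Payload 3.1 kg.
Tool frame: the origin (TCP) lies midway between the tips of the shut fingers; the grasp point (between the pads) lies 19 mm behind it (manip.hold_point_z is the distance from the TCP to the grasp point, in m); x points along the fingers, y is the direction in which the jaws open and shut, and the axes are right-handed (so a half turn about x gives the same grasp; the last joint's range is limited). The gripper opens to 85 mm and grips with 20 to 120 N. Pads are 22 mm wide; open, the fingers measure 114 mm over their backs; the gripper's body (76 mm by 85 mm) begins 54 mm behind the grasp point. The pads swing forward as they close: fully open they stand 13 mm farther back than shut.
Start: joints at [-1.506, 0.527, 1.433, -0, 1.181, -0.178], TCP at [0.151, -0.606, 0.231] pointing down, gripper open.
Joint ranges: [-3.08, 3.08], [-0.75, 2.2], [0.22, 2.44], [-1.43, 4.57], [0, 2.65], [-2.85, 2.85]. Speed limits (rad/s): [2.79, 2.79, 3.14, 3.14, 3.14, 3.14].

INTERFACE

Orientations are given as a unit quaternion [x, y, z, w].
In Python, from station import manip, snapshot gives the robot as it stands.
- The arm moves only by the tool play_rows, never from a script. Its argument "series" is a list of rows, each a list of 4 numbers: the shift along the tool's x, y, z in m, then the turn about the tool's x in degrees. In form: [[tx, ty, tz, spin], ...]. A call has 1 to 20 rows; each row is the pose to reach, as a shift and turn from the pose measured when the call began, along the tool's axes at that moment; what a row does not reach only later rows make up. A row lasts 1/10 s, in which the tool goes at most 50 mm and 8.59 degrees, less where a joint would pass 70% of its speed; a pose out of reach is approached as far as the arm can. A call with a gripper value outside its range is refused whole. "claw" is the opening in per cent of the stroke, from 0 (shut) to 100 (fully open), set as the call begins (left out, the last holds). The fingers move at their own pace and stop on an object; "force" is the grip in N (left out, the last holds). Time passes only in rows, so rows that repeat a pose let the fingers close. It gives the time, the measured TCP pose, the force and the opening at its end, in the units of the state.
- manip.sense(): the state, without advancing time (a new reading comes with each control period).
- snapshot(name): name is "side" or "top" or "wrist"; returns a dict with "image" (420x560x3 uint8, blue, green, red), "depth" (420x560 float32, m along the optical axis (not along the pixel's ray), 0 where there is no reading), "fov_y" (degrees; the focal length in pixels is half the picture's height over the tangent of half this angle, whatever the lens; pixels are square), "cx", "cy" (the principal point, pixels), "R" (3x3) and "t" (3): a world point X has camera coordinates R X + t. Camera axes: x right, y down, z forward; pixel columns grow to the right and rows downward; lengths in m; the calibration is good to about 2 mm. The wrist camera is an equidistant fisheye: a pixel r from the principal point sees the ray r / f radians off the axis. A picture is of the moment at which its call begins.
- manip.sign_off(): hands the job in, once; it reports no verdict.
The state is a dict: "t": time; "q": joint angles; "qd": joint speeds; "tau": joint torques, N m; "tcp_pos": TCP position; "tool_rot": TCP orientation; "force": force on the tool from outside, world axes, zero at the start; "ft_torque": the same for the moment, N m; "finger_gap": opening from 0.0 (shut) to 1.0 (fully open).
Only numpy, scipy, OpenCV 4.12 (cv2) and the standard library are available. Lean on these libraries where they do the work, as an engineer would, in place of code of your own. Each camera call takes 0.05 s, during which the arm holds its last target.

## Working session

There is one attempt and no reset: what is moved stays moved. The work goes in short steps, Python scripts to look and compute and a tool call to move; the robot and the scene stay as the last step left them, time stands still between calls to the robot, and variables do not carry over. Pictures are saved under pics/ and viewed, and the job is handed in when it is done.

Besides the shell and the picture viewer there is one more tool, called after "Emit:" by a JSON object that holds its "method" and its "body", one argument or row to a line. play_rows: Moves the arm, as the interface text tells. Its arguments: {"type":"object","properties":{"series":{"type":"array","items":{"type":"array","items":{"type":"number"}}},"claw":{"type":"number"},"force":{"type":"number"}},"required":["series"]}

```bash
ls; mkdir -p pics; python3 - <<'E'
from station import manip, snapshot
import cv2
print(manip.sense(), manip.hold_point_z)
for n in ("side","top","wrist"):
    s=snapshot(n); cv2.imwrite(f"pics/{n}0.png",s["image"]); print(n,s["fov_y"],s["cx"],s["cy"],s["R"],s["t"])
E
```

```text
pics
{'t': 0.0, 'q': array([-1.50549322e+00,  5.28484093e-01,  1.43393689e+00,  6.58860902e-06,
        1.18141520e+00, -1.78486001e-01]), 'qd': array([ 4.40047950e-05,  1.29363420e-04,  5.13730204e-04, -1.08565882e-03,
        1.57254395e-03,  1.13203931e-03]), 'tau': array([ 1.62256129e-04, -4.42348731e+01, -1.78025097e+01, -1.07100034e-04,
        8.41158297e-03,  1.89097130e-05]), 'tcp_pos': array([ 0.15085319, -0.6057591 ,  0.23031163]), 'tool_rot': array([ 0.70190677,  0.08677006, -0.70181274,  0.08518643]), 'force': array([0.16091386, 0.28260725, 0.4289701 ]), 'ft_torque': array([ 0.02541521, -0.01182808,  0.00146373]), 'finger_gap': 0.9997015878226027} 0.0187
side 51.98912036926279 285.77470427495604 207.56084857257855 [[-0.90552628 -0.42419217 -0.00911889]
 [-0.27314831  0.5992685  -0.75250732]
 [ 0.32467237 -0.67892435 -0.65852075]] [0.56041571 0.24136507 1.30563761]
top 56.014702780525504 273.8863071819802 208.14290357159027 [[-0.00354923 -0.99997578 -0.00598736]
 [-0.98991736  0.00436123 -0.14157892]
 [ 0.14160161  0.0054245  -0.98990886]] [0.02514633 0.60487665 1.04052293]
wrist 65.70646984690485 285.52429582417756 210.25867528667106 [[ 0.24129564 -0.97044923 -0.00217018]
 [-0.92692463 -0.23113462  0.29561381]
 [-0.2873798  -0.06931874 -0.95530506]] [-0.62433614 -0.03710843  0.38102784]
```

View pics/top0.png

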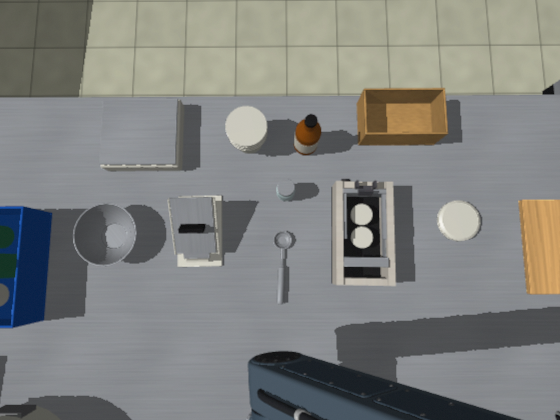

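View pics/side0.png

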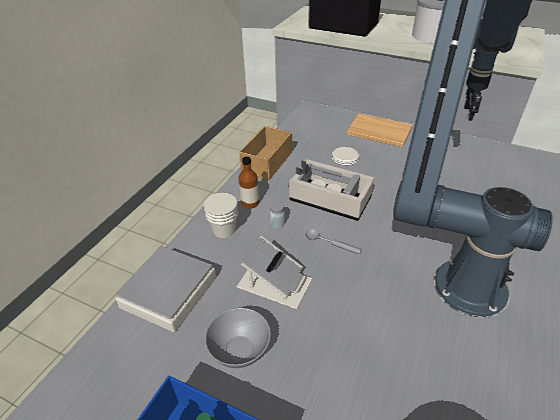

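The top view shows the cover on its rest near (195,230) with the black handle at (192,228). The well is near (363,233), with its lip bar at (365,262) and its catch at (365,187). The jar is at (286,190) and the spoon at (283,265). I'll measure from depth next.

```bash
cat > h.py <<'E'
import numpy as np, cv2
from station import manip, snapshot
def cloud(s):
    h,w=s["depth"].shape; f=h/2/np.tan(np.radians(s["fov_y"])/2)
    v,u=np.mgrid[:h,:w]; d=s["depth"].astype(float)
    P=np.stack([(u-s["cx"])/f*d,(v-s["cy"])/f*d,d],-1)
    return (P-s["t"])@s["R"], d>0
E
python3 - <<'E'
from h import *
s=snapshot("top"); np.savez("top0.npz",**s)
P,m=cloud(s)
im=s["image"]
a=cv2.resize(im[180:280,150:240],None,fx=6,fy=6,interpolation=cv2.INTER_CUBIC); cv2.imwrite("pics/rest_z.png",a)
a=cv2.resize(im[170:295,320:410],None,fx=4.8,fy=4.8,interpolation=cv2.INTER_CUBIC); cv2.imwrite("pics/well_z.png",a)
s=snapshot("side"); np.savez("side0.npz",**s)
im=s["image"]
cv2.imwrite("pics/rest_s.png",cv2.resize(im[225:315,225:325],None,fx=6,fy=6,interpolation=cv2.INTER_CUBIC))
cv2.imwrite("pics/well_s.png",cv2.resize(im[145:225,280:385],None,fx=6,fy=6,interpolation=cv2.INTER_CUBIC))
E
```

```text
(no output)
```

View pics/rest_z.png

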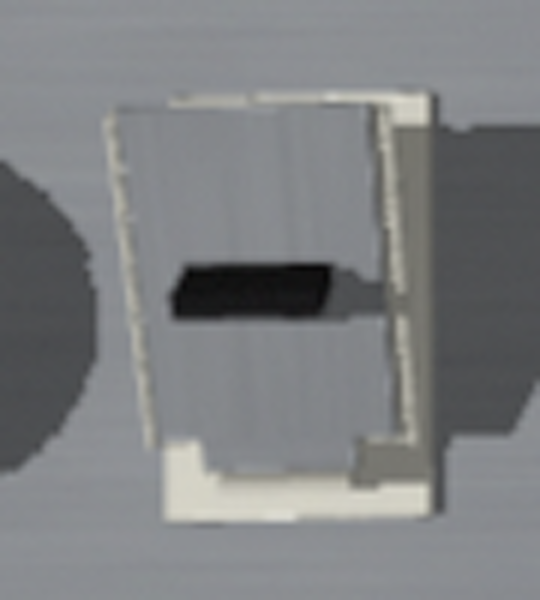

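View pics/well_z.png

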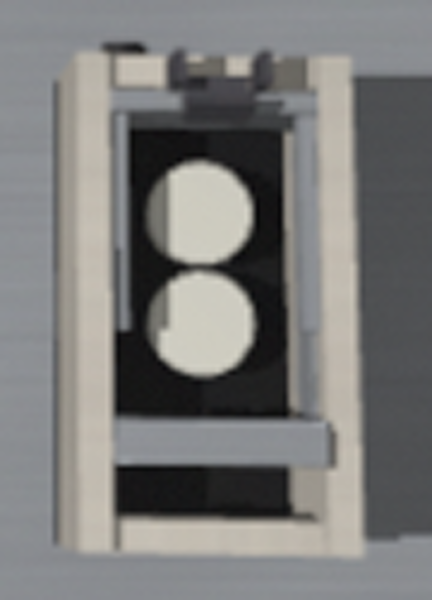

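View pics/rest_s.png

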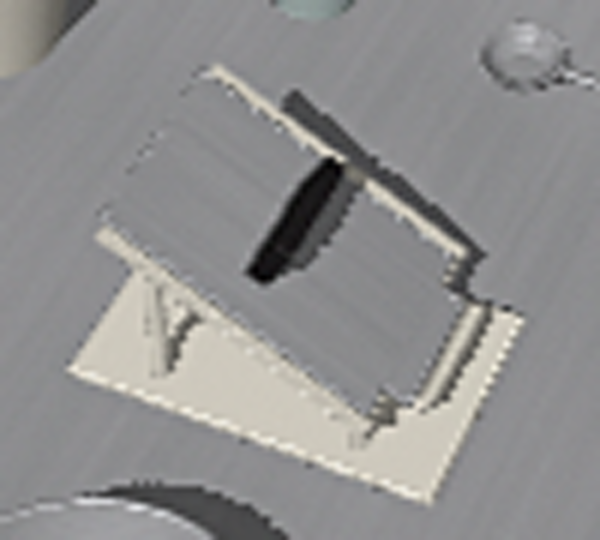

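View pics/well_s.png

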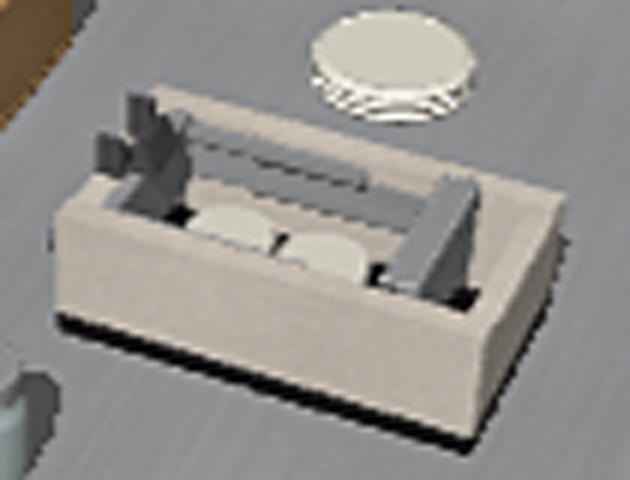

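```bash
python3 - <<'E'
from h import *
s=dict(np.load("top0.npz")); P,m=cloud(s)
tab=P[300:310,100:200]; print("table z",np.median(tab[...,2]))
# well
v,u=np.mgrid[:420,:560]
def box(mask):
    Q=P[mask][:,:2]; r=cv2.minAreaRect((Q*1000).astype(np.float32)); return r
for side in("top","side"):
    S=dict(np.load(side+"0.npz"));PP,mm=cloud(S)
    reg=(PP[...,0]>0.3)&(PP[...,0]<0.75)&(PP[...,1]<-0.05)&(PP[...,1]>-0.3)&mm
    k=reg&(abs(PP[...,2]-.096)<.004)
    Q=PP[k]; print(side,k.sum(),Q[:,:2].min(0),Q[:,:2].max(0),cv2.minAreaRect((Q[:,:2]*1000).astype(np.float32)))
    k=reg&(PP[...,2]>.101)
    print(" hi",PP[k].min(0),PP[k].max(0), k.sum())
    k=reg&(PP[...,2]>.101)&(PP[...,0]<.5)
    if k.sum()>5: print(" lip",k.sum(),cv2.minAreaRect((PP[k][:,:2]*1000).astype(np.float32)),PP[k][:,2].mean())
    # cover
    reg=(PP[...,0]>0.3)&(PP[...,0]<0.75)&(PP[...,1]>0.1)&(PP[...,1]<0.4)&mm
    im=S["image"].astype(int); blk=reg&(im.max(-1)<40)&(PP[...,2]>.05)
    print(" handle",blk.sum(),PP[blk].min(0),PP[blk].max(0),np.median(PP[blk],0))
    g=im; grey=reg&(PP[...,2]>.035)&(im.max(-1)>100)&(im[...,0]>=im[...,2])
    Q=PP[grey]; c=np.median(Q,0)
    for _ in range(5):
        A=np.c_[Q[:,:2],np.ones(len(Q))]; co=np.linalg.lstsq(A,Q[:,2],rcond=None)[0]; r=Q[:,2]-A@co; Q=Q[abs(r)<max(.003,1*r.std())]
    n=np.array([-co[0],-co[1],1]);n/=np.linalg.norm(n)
    print(" plane",len(Q),n,np.degrees(np.arccos(n[2])),"yaw",np.degrees(np.arctan2(-n[1],-n[0])),"z at mean",Q.mean(0),r.std())
    ux=np.array([-n[0],-n[1],0]);  yaw=np.arctan2(-n[1],-n[0])
    ex=np.array([np.cos(yaw)*n[2],np.sin(yaw)*n[2],np.hypot(n[0],n[1])]); ey=np.cross(n,ex)
    print("  extents",np.c_[Q@ex,Q@ey].min(0),np.c_[Q@ex,Q@ey].max(0),Q[0]@n, cv2.minAreaRect((np.c_[Q@ex,Q@ey]*1000).astype(np.float32)), ex,ey)
E
```

```text
table z -0.0008157424562329257
top 1733 [ 0.39918095 -0.28878412] [ 0.66921056 -0.13468946] ((533.506103515625, -211.55099487304688), (150.87835693359375, 269.5985107421875), 89.17689514160156)
 hi [ 0.44454154 -0.28260194  0.10102935] [ 0.66484801 -0.15279119  0.12556311] 544
 lip 374 ((457.26275634765625, -209.75967407226562), (113.70365142822266, 23.53668785095215), 87.96810913085938) 0.10359966082746833
 handle 188 [0.53411151 0.20352456 0.09124286] [0.55709439 0.26391372 0.1220412 ] [0.54464585 0.23270539 0.11210555]
 plane 377 [-0.41996973  0.12591339  0.89876095] 26.004325585012733 yaw -16.6895399805135 z at mean [0.55048047 0.2291227  0.08465374] 0.0013370602004465083
  extents [0.35708584 0.34700451] [0.54276982 0.41622422] -0.1263597539876394 ((450.1787109375, 377.1527404785156), (35.4735107421875, 189.66456604003906), 74.63104248046875) [ 0.86090059 -0.25811125  0.438439  ] [0.28718565 0.95787494 0.        ]
side 660 [ 0.39862678 -0.29342466] [ 0.67074874 -0.12735579] ((534.653564453125, -210.26797485351562), (160.2066192626953, 272.2951354980469), 88.27935028076172)
 hi [ 0.40916848 -0.27876419  0.10101224] [ 0.66700304 -0.13125555  0.12503084] 271
 lip 148 ((449.6501159667969, -204.47714233398438), (58.311893463134766, 154.02285766601562), 10.074817657470703) 0.10471888040211054
 handle 94 [0.53140765 0.20677512 0.0936958 ] [0.55134005 0.27085715 0.1233608 ] [0.53946427 0.24877541 0.11633611]
 plane 550 [-0.46946481  0.03547021  0.88223843] 28.086425567819983 yaw -4.320748265538296 z at mean [0.5436976  0.24005042 0.08165766] 0.0014431452360650153
  extents [0.42187949 0.22674308] [0.5947453  0.32947737] -0.17460827071238294 ((505.9867248535156, 271.61529541015625), (85.62043762207031, 180.15884399414062), 44.78688049316406) [ 0.87973104 -0.06646769  0.47080288] [0.07533983 0.99715792 0.        ]
```

```bash
cat >> h.py <<'E'
def pix_z(s,u,v,z):
    f=s["depth"].shape[0]/2/np.tan(np.radians(s["fov_y"])/2)
    r=np.array([(u-s["cx"])/f,(v-s["cy"])/f,1])@s["R"]; c=-s["t"]@s["R"]
    return c+r*(z-c[2])/r[2]
def pix_plane(s,u,v,n,d):
    f=s["depth"].shape[0]/2/np.tan(np.radians(s["fov_y"])/2)
    r=np.array([(u-s["cx"])/f,(v-s["cy"])/f,1])@s["R"]; c=-s["t"]@s["R"]
    return c+r*(d-c@n)/(r@n)
E
python3 - <<'E'
from h import *
T=dict(np.load("top0.npz")); S=dict(np.load("side0.npz"))
def zc(x,y,k,ox,oy): return (x+.5)/k-.5+ox,(y+.5)/k-.5+oy
print("well top corners (TR,BR,BL,TL)")
for p in [(352,57),(364,553),(76,553),(78,57)]: print(pix_z(T,*zc(*p,4.8,320,170),.096).round(4))
print("lip edges free L,R ; back L,R z .1035")
for p in [(118,418),(325,422),(118,465),(325,467)]: print(pix_z(T,*zc(*p,4.8,320,170),.1035).round(4))
print("rest base");
for p in [(432,95),(437,515),(165,520)]: print(pix_z(T,*zc(*p,6,150,180),.005).round(4))
for nm,s,poly,k,o in [("top",T,[(135,118),(365,112),(385,430),(350,435),(345,462),(230,462),(215,430),(160,420)],6,(150,180)),
                      ("side",S,[(215,85),(440,245),(430,290),(400,390),(375,395),(125,225)],6,(225,225))]:
    P,m=cloud(s); mk=np.zeros((420,560),np.uint8)
    cv2.fillPoly(mk,[np.array([np.round(zc(*p,k,*o)) for p in poly],np.int32)],1)
    g=s["image"].astype(int).max(-1)
    kk=(mk>0)&m&(g>95); Q=P[kk]
    for _ in range(6):
        c=Q.mean(0); n=np.linalg.svd(Q-c)[2][2]; n*=np.sign(n[2]); r=(Q-c)@n; Q=Q[abs(r)<max(.003,2*r.std())]
    print(nm,len(Q),n,np.degrees(np.arccos(n[2])),"yaw",np.degrees(np.arctan2(-n[1],-n[0])),c,r.std())
    pts=[(118,108),(370,103),(222,475),(355,475)] if nm=="top" else [(212,70),(98,215),(470,300),(425,400)]
    for p in pts: print(pix_plane(s,*zc(*p,k,*o),n,c@n).round(4))
    b=(mk>0)&m&(g<35); print("handle",P[b].min(0),P[b].max(0),P[b].mean(0), (P[b]@n-c@n).max())
E
```

```text
well top corners (TR,BR,BL,TL)
[ 0.6669 -0.2909  0.096 ]
[ 0.3998 -0.2849  0.096 ]
[ 0.4003 -0.133   0.096 ]
[ 0.6676 -0.1409  0.096 ]
lip edges free L,R ; back L,R z .1035
[ 0.4709 -0.1559  0.1035]
[ 0.4684 -0.2653  0.1035]
[ 0.4462 -0.1552  0.1035]
[ 0.4448 -0.2642  0.1035]
rest base
[0.6478 0.1723 0.005 ]
[0.4498 0.1669 0.005 ]
[0.448  0.2934 0.005 ]
top 1737 [-0.50141412 -0.00744763  0.86517536] 30.097264405792654 yaw 0.850965697470374 [0.55155638 0.2338586  0.08552025] 0.001399942140094101
[0.6214 0.2885 0.1265]
[0.623  0.1815 0.1265]
[0.4681 0.2601 0.0374]
[0.4679 0.2    0.0368]
handle [0.53652456 0.20352456 0.09124286] [0.55709439 0.26391372 0.1220412 ] [0.54554493 0.23217313 0.10968913] 0.03734893174750922
side 1072 [-0.50073732 -0.01163517  0.86552109] 30.05773956606689 yaw 1.3310894704495209 [0.54931209 0.23701123 0.08513706] 0.0015246745577381297
[0.6192 0.1809 0.1248]
[0.6217 0.292  0.1278]
[0.4693 0.1966 0.0383]
[0.4648 0.2619 0.0366]
handle [0.53140765 0.20677512 0.0936958 ] [0.55134005 0.27085715 0.1233608 ] [0.54000513 0.24594589 0.11447479] 0.039073835934029494
```

```bash
cat >> h.py <<'E'
from scipy.spatial.transform import Rotation as Rn
def st():
    s=manip.sense(); R=Rn.from_quat(s["tool_rot"]).as_matrix(); return s,R
def delta(goal,yaw_y=None):
    """shift in tool axes to goal; spin so tool y lies along world yaw (deg), mod 180"""
    s,R=st(); d=R.T@(np.array(goal)-s["tcp_pos"])
    print("t",round(s["t"],2),"tcp",s["tcp_pos"].round(4),"x",R[:,0].round(3),"yaw_y",np.degrees(np.arctan2(R[1,1],R[0,1])).round(2),"gap",round(s["finger_gap"],3),"F",s["force"].round(2),"q",s["q"].round(3))
    print("shift",d.round(4))
    if yaw_y is not None:
        for k in (-180,0,180):
            best=None
            for sp in np.arange(-200,200,.1):
                pass
        v=R.T@np.array([np.cos(np.radians(yaw_y)),np.sin(np.radians(yaw_y)),0])
        a=np.degrees(np.arctan2(v[2],v[1])); print("spin",a.round(2),"or",(a-180 if a>0 else a+180).round(2))
E
sed -i '/for k in (-180/,/pass/d' h.py
python3 - <<'E'
from h import *
delta([.541,.233,.25],91.5); s,R=st(); print(R.round(3))
E
```

```text
t 0.25 tcp [ 0.1509 -0.6062  0.2308] x [-0.     0.001 -1.   ] yaw_y -76.03 gap 1.003 F [ 0.63 -0.84 -0.09] q [-1.505  0.528  1.433  0.     1.181 -0.179]
shift [-0.0183 -0.7202 -0.5811]
spin -167.53 or 12.47
[[-0.     0.241 -0.97 ]
 [ 0.001 -0.97  -0.241]
 [-1.    -0.001 -0.   ]]
```

Emit:
{"method": "play_rows", "body": {
  "series": [
    [-0.02,-0.026,-0.04,0],
    [-0.03,-0.053,-0.078,1],
    [-0.045,-0.079,-0.118,2],
    [-0.06,-0.106,-0.157,3],
    [-0.07,-0.132,-0.196,4],
    [-0.08,-0.158,-0.236,5],
    [-0.09,-0.185,-0.275,6],
    [-0.09,-0.211,-0.314,7],
    [-0.09,-0.237,-0.353,8],
    [-0.09,-0.264,-0.393,9],
    [-0.09,-0.31,-0.42,10],
    [-0.09,-0.36,-0.437,11],
    [-0.09,-0.405,-0.455,12],
    [-0.09,-0.452,-0.475,12.5],
    [-0.09,-0.5,-0.493,12.5],
    [-0.09,-0.545,-0.512,12.5],
    [-0.08,-0.59,-0.53,12.5],
    [-0.065,-0.635,-0.548,12.5],
    [-0.05,-0.68,-0.565,12.5],
    [-0.03,-0.72,-0.58,12.5]
  ],
  "claw": 100
}}

```text
t: 2.25
tcp_pos: [0.5401, 0.2318, 0.2633]
tool_rot: [0.708, 0.01, -0.706, 0.009]
force: [0.6, -0.8, 1.2]
finger_gap: 0.999
```

Emit:
{"method": "play_rows", "body": {
  "series": [
    [0,0,0,0],
    [0,0,0,0]
  ]
}}

```text
t: 2.45
tcp_pos: [0.5394, 0.2327, 0.2625]
tool_rot: [0.707, 0.01, -0.707, 0.01]
force: [1.5, -0.8, 0.6]
finger_gap: 1.0
```

```bash
python3 - <<'E'
from h import *
delta([.541,.233,.26],-88.5)
s=snapshot("wrist"); np.savez("w1.npz",**s); cv2.imwrite("pics/w1.png",s["image"]); print(-s["R"].T@s["t"],s["R"])
E
```

```text
t 2.45 tcp [0.5394 0.2327 0.2625] x [ 0.001  0.001 -1.   ] yaw_y -88.34 gap 1.0 F [ 1.5  -0.81  0.55] q [0.217 0.442 1.494 0.    1.205 1.759]
shift [ 0.0025 -0.0002 -0.0016]
spin 0.16 or -179.84
[0.61643093 0.23471489 0.40567437] [[ 2.88400022e-02 -9.99583852e-01 -6.14109154e-04]
 [-9.55004515e-01 -2.77352156e-02  2.95291608e-01]
 [-2.95185755e-01 -7.92973360e-03 -9.55406976e-01]]
```

View pics/w1.png

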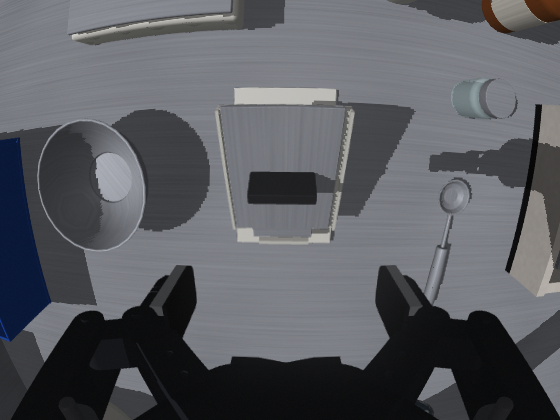

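```bash
cat >> h.py <<'E'
def fcloud(s):
    h,w=s["depth"].shape; f=h/2/np.tan(np.radians(s["fov_y"])/2)
    v,u=np.mgrid[:h,:w]; a=(u-s["cx"])/f; b=(v-s["cy"])/f; th=np.hypot(a,b); k=np.where(th>1e-9,np.tan(th)/np.maximum(th,1e-9),1)
    d=s["depth"].astype(float)
    return (np.stack([a*k*d,b*k*d,d],-1)-s["t"])@s["R"], d>0
E
python3 - <<'E'
from h import *
s=dict(np.load("w1.npz")); P,m=fcloud(s)
im=s["image"]; g=im.max(-1)
mk=np.zeros(g.shape,bool); mk[165:210,240:325]=1
b=mk&m&(g<35)&(P[...,2]>.08); Q=P[b]; print("handle",len(Q),Q.min(0),Q.max(0),Q.mean(0))
mk=np.zeros(g.shape,bool); mk[115:168,228:340]=1; mk[205:230,240:325]=1
Q2=P[mk&m&(g>90)]
for _ in range(6):
    c=Q2.mean(0); n=np.linalg.svd(Q2-c)[2][2]; n*=np.sign(n[2]); r=(Q2-c)@n; Q2=Q2[abs(r)<max(.002,2*r.std())]
print(n,np.degrees(np.arccos(n[2])),np.degrees(np.arctan2(-n[1],-n[0])),c,r.std())
h=(Q-c)@n; print("heights",np.percentile(h,[2,50,98]))
top=Q[h>.030]; print("top face",top.min(0),top.max(0),top.mean(0))
print(cv2.minAreaRect((top[:,:2]*1000).astype(np.float32)))
cv2.imwrite("pics/w1z.png",cv2.resize(im[80:255,205:365],None,fx=3.4,fy=3.4,interpolation=cv2.INTER_CUBIC))
E
```

```text
handle 1408 [0.53640713 0.20540746 0.09070798] [0.55889202 0.26725228 0.12035351] [0.55057475 0.23606839 0.10617054]
[-0.49769779 -0.00865344  0.86730734] 29.8527726724725 0.9960971800903045 [0.56694076 0.23601971 0.09522524] 0.0005963021561783403
heights [0.00232199 0.01801091 0.03193397]
top face [0.53640713 0.20575667 0.11649533] [0.54562768 0.26689415 0.12035351] [0.54365236 0.23381174 0.11806714]
((540.5256958007812, 236.24659729003906), (8.718838691711426, 61.16377639770508), 1.44115149974823)
```

View pics/w1z.png

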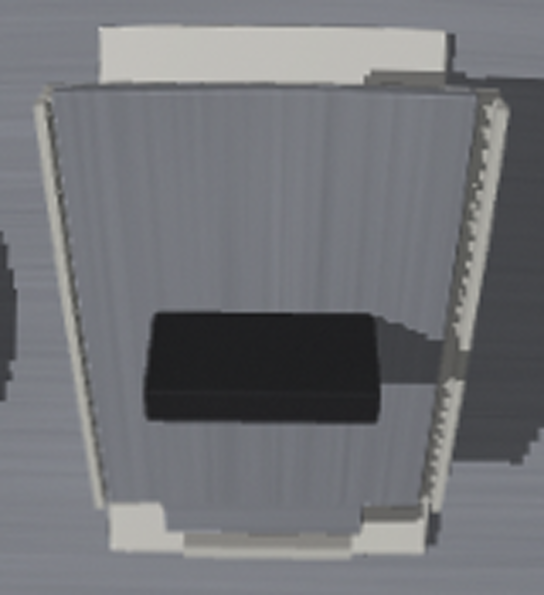

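Emit:
{"method": "play_rows", "body": {
  "series": [
    [0.04,-0.003,-0.004,0],
    [0.08,-0.003,-0.004,0],
    [0.11,-0.003,-0.004,0],
    [0.135,-0.003,-0.004,0],
    [0.155,-0.003,-0.004,0],
    [0.165,-0.003,-0.004,0],
    [0.17,-0.003,-0.004,0],
    [0.17,-0.003,-0.004,0]
  ]
}}

```text
t: 3.3
tcp_pos: [0.5448, 0.234, 0.0937]
tool_rot: [0.708, 0.009, -0.706, 0.009]
force: [-0.5, -0.5, 0.8]
finger_gap: 0.999
```

Emit:
{"method": "play_rows", "body": {
  "series": [
    [0,0,0,0],
    [0,0,0,0],
    [0,0,0,0],
    [0,0,0,0],
    [0,0,0,0],
    [0,0,0,0],
    [0,0,0,0],
    [0,0,0,0]
  ],
  "claw": 60,
  "force": 30
}}

```text
t: 4.1
tcp_pos: [0.5457, 0.2343, 0.0953]
tool_rot: [0.709, 0.01, -0.705, 0.009]
force: [-0.4, -0.5, 5.9]
finger_gap: 0.738
```

```bash
python3 - <<'E'
from h import *
delta([.5435,.236,.092],-88.5)
s=snapshot("wrist"); cv2.imwrite("pics/w2.png",s["image"][80:400,120:460].repeat(2,0).repeat(2,1)[:600])
s=snapshot("side"); im=s["image"]; cv2.imwrite("pics/s2.png",cv2.resize(im[185:315,205:345],None,fx=4.5,fy=4.5,interpolation=cv2.INTER_CUBIC))
E
```

```text
t 4.1 tcp [0.5457 0.2343 0.0953] x [ 0.005  0.001 -1.   ] yaw_y -88.53 gap 0.738 F [-0.44 -0.47  5.92] q [0.218 0.666 1.627 0.    0.843 1.763]
shift [ 0.0033 -0.0017  0.0022]
spin -0.03 or 179.97
```

View pics/w2.png

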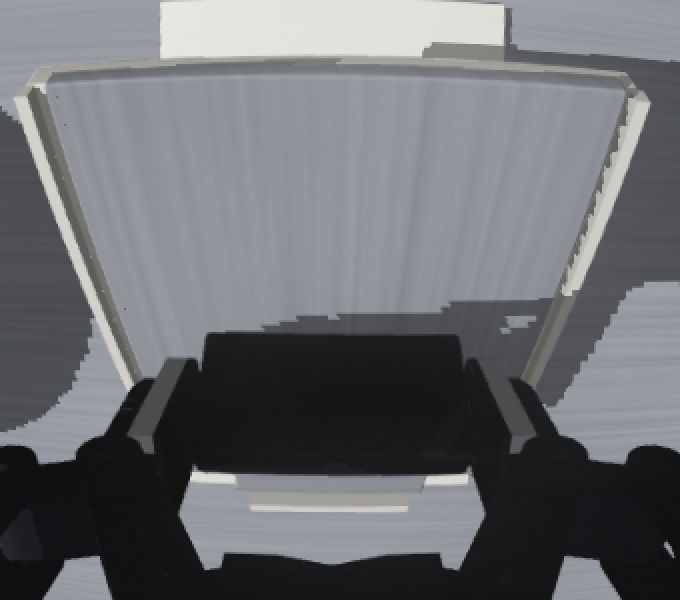

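View pics/s2.png

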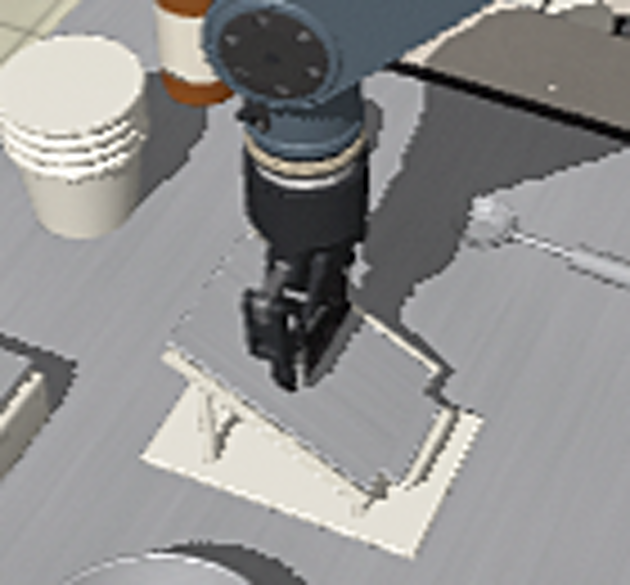

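Emit:
{"method": "play_rows", "body": {
  "series": [
    [0,0,0,0],
    [-0.001,-0.001,0.001,0],
    [-0.003,-0.0015,0.002,0],
    [-0.003,-0.0015,0.002,0],
    [-0.003,-0.0015,0.002,0]
  ],
  "claw": 88
}}

```text
t: 4.7
tcp_pos: [0.5435, 0.2358, 0.0983]
tool_rot: [0.709, 0.01, -0.705, 0.009]
force: [0.4, -0.8, 0.4]
finger_gap: 0.883
```

Emit:
{"method": "play_rows", "body": {
  "series": [
    [0,0,0,0],
    [0,0,0,0],
    [0,0,0,0],
    [0,0,0,0],
    [0,0,0,0],
    [0,0,0,0],
    [0,0,0,0],
    [0,0,0,0]
  ],
  "claw": 50,
  "force": 70
}}

```text
t: 5.5
tcp_pos: [0.5437, 0.2356, 0.099]
tool_rot: [0.709, 0.01, -0.705, 0.009]
force: [-1.2, -1.7, 5.6]
finger_gap: 0.725
```

Emit:
{"method": "play_rows", "body": {
  "series": [
    [-0.005,0,0,0],
    [-0.01,0,0,0],
    [-0.02,0,0,0],
    [-0.03,0,0,0],
    [-0.045,0,0,0],
    [-0.06,0,0,0],
    [-0.06,0,0,0],
    [-0.06,0,0,0]
  ]
}}

```text
t: 6.3
tcp_pos: [0.5434, 0.2356, 0.1595]
tool_rot: [0.709, 0.01, -0.705, 0.009]
force: [-0.1, 0.0, -4.0]
finger_gap: 0.723
```

```bash
python3 - <<'E'
from h import *
delta([.5435,.236,.16],-88.5)
s=snapshot("wrist"); cv2.imwrite("pics/w3.png",s["image"])
s=snapshot("side"); im=s["image"]; cv2.imwrite("pics/s3.png",cv2.resize(im[155:315,205:345],None,fx=3.7,fy=3.7,interpolation=cv2.INTER_CUBIC))
E
```

```text
t 6.3 tcp [0.5434 0.2356 0.1595] x [ 0.007  0.001 -1.   ] yaw_y -88.49 gap 0.723 F [-0.05  0.01 -4.04] q [ 2.210e-01  5.710e-01  1.590e+00 -1.000e-03  9.740e-01  1.766e+00]
shift [-0.0005 -0.0004 -0.0001]
spin 0.01 or -179.99
```

View pics/w3.png

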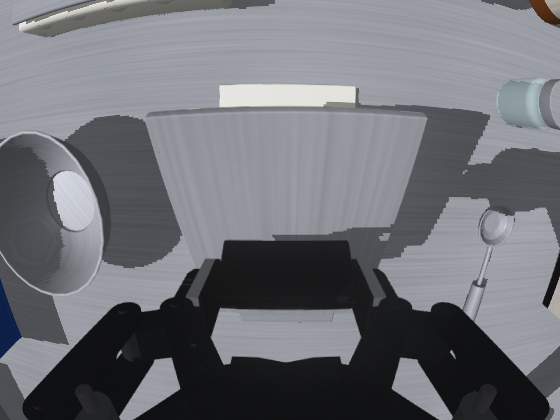

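View pics/s3.png

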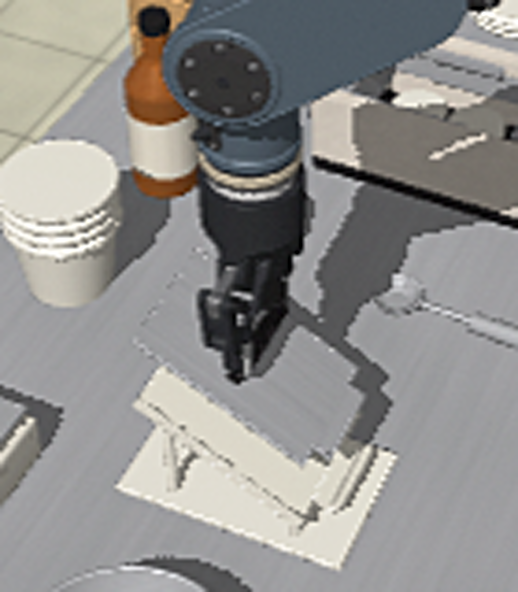

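```bash
cat >> h.py <<'E'
def coverpose(s, box=(122,225,170,405), hand=True):
    """plane of the cover's top in the wrist view; front edge etc."""
    P,m=fcloud(s); g=s["image"].max(-1); mk=np.zeros(g.shape,bool); mk[box[0]:box[1],box[2]:box[3]]=1
    Q2=P[mk&m&(g>80)]
    c0=np.median(Q2,0)
    Q2=Q2[np.linalg.norm(Q2-c0,axis=1)<.09]
    for _ in range(8):
        c=Q2.mean(0); n=np.linalg.svd(Q2-c)[2][2]; n*=np.sign(n[2]); r=(Q2-c)@n; Q2=Q2[abs(r)<max(.0015,2*r.std())]
    print("plane tilt",np.degrees(np.arccos(n[2])).round(2),"yaw",np.degrees(np.arctan2(-n[1],-n[0])).round(2),c.round(4),r.std().round(5),len(Q2))
    allm=m&(abs((P-c)@n)<.002)&(np.linalg.norm(P-c,axis=-1)<.13)
    ex=np.array([np.sqrt(1-n[1]**2-n[0]**2),0,0]); yaw=np.arctan2(-n[1],-n[0])
    ex=np.array([np.cos(yaw)*n[2],np.sin(yaw)*n[2],np.hypot(n[0],n[1])]); ey=np.cross(n,ex)
    Q=P[allm]-c; a=Q@ex; b=Q@ey
    f=np.percentile(a,99.7); F=b[(a>f-.01)]
    w0,w1=np.percentile(F,[.5,99.5])
    fr=c+ex*f+ey*(w0+w1)/2
    print("front top mid",fr.round(4),"width",(w1-w0).round(4))
    org=fr-ex*.088-n*.005
    print("origin",org.round(4),"tongue tip",(org-ex*.088).round(4),"front under",(fr-n*.005).round(4))
    return n,ex,org
E
python3 - <<'E'
from h import *
s=snapshot("wrist"); np.savez("w3.npz",**s); coverpose(s)
delta([.5435,.236,.16],-88.5)
E
```

```text
bash:   821 Killed                     python3 - <<'E'
from h import *
s=snapshot("wrist"); np.savez("w3.npz",**s); coverpose(s)
delta([.5435,.236,.16],-88.5)
E
```

```bash
sed -i 's/svd(Q2-c)/svd(Q2-c,full_matrices=False)/' h.py
python3 - <<'E'
from h import *
s=snapshot("wrist"); np.savez("w3.npz",**s); coverpose(s)
delta([.5435,.236,.16],-88.5)
E
```

```text
plane tilt 29.53 yaw 0.95 [0.5945 0.2361 0.1704] 0.00048 23758
front top mid [0.6205 0.2371 0.1851] width 0.1058
origin [0.5465 0.2359 0.1374] tongue tip [0.4699 0.2346 0.094 ] front under [0.623  0.2371 0.1808]
t 6.5 tcp [0.5427 0.2353 0.1581] x [ 0.004  0.    -1.   ] yaw_y -88.49 gap 0.726 F [-0.24  0.36 -2.36] q [ 2.210e-01  5.730e-01  1.591e+00 -1.000e-03  9.740e-01  1.766e+00]
shift [-0.0019 -0.0006 -0.0008]
spin 0.01 or -179.99
```

Emit:
{"method": "play_rows", "body": {
  "series": [
    [-0.025,0,0,0],
    [-0.05,0.01,0,0],
    [-0.075,0.03,0,0.5],
    [-0.095,0.06,0,1],
    [-0.1,0.095,0,1.5],
    [-0.1,0.13,0,2],
    [-0.1,0.165,0,2.5],
    [-0.1,0.2,0,2.9],
    [-0.1,0.235,0,2.9],
    [-0.1,0.27,0,2.9],
    [-0.1,0.305,0,2.9],
    [-0.1,0.34,0,2.9],
    [-0.1,0.37,0,2.9],
    [-0.1,0.4,0,2.9],
    [-0.1,0.42,0,2.9],
    [-0.1,0.435,0,2.9],
    [-0.1,0.444,0,2.9],
    [-0.1,0.448,0,2.9],
    [-0.1,0.448,0,2.9],
    [-0.1,0.448,0,2.9]
  ]
}}

```text
t: 8.5
tcp_pos: [0.554, -0.2114, 0.2579]
tool_rot: [0.708, -0.008, -0.706, -0.009]
force: [0.5, -0.2, -3.0]
finger_gap: 0.722
```

```bash
python3 - <<'E'
from h import *
delta([.5548,-.2129,.26],-91.4)
s=snapshot("wrist"); np.savez("w4.npz",**s); cv2.imwrite("pics/w4.png",s["image"]); coverpose(s)
s=snapshot("top"); np.savez("t4.npz",**s); cv2.imwrite("pics/t4.png",cv2.resize(s["image"][130:330,290:440],None,fx=3,fy=3,interpolation=cv2.INTER_CUBIC))
E
```

```text
t 8.5 tcp [ 0.554  -0.2114  0.2579] x [ 0.003  0.001 -1.   ] yaw_y -91.34 gap 0.722 F [ 0.52 -0.19 -3.02] q [-0.554  0.454  1.487  0.003  1.198  1.039]
shift [-0.0021  0.0014 -0.0009]
spin 0.06 or -179.94
plane tilt 29.53 yaw -1.76 [ 0.6058 -0.2132  0.2701] 0.00048 23764
front top mid [ 0.6319 -0.2135  0.2849] width 0.1059
origin [ 0.5578 -0.2112  0.2371] tongue tip [ 0.4813 -0.2089  0.1938] front under [ 0.6343 -0.2136  0.2805]
```

View pics/w4.png

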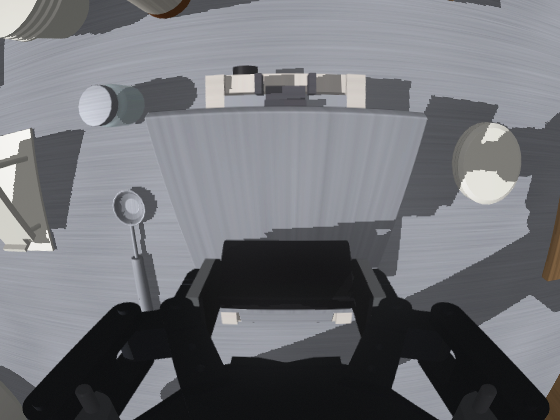

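View pics/t4.png

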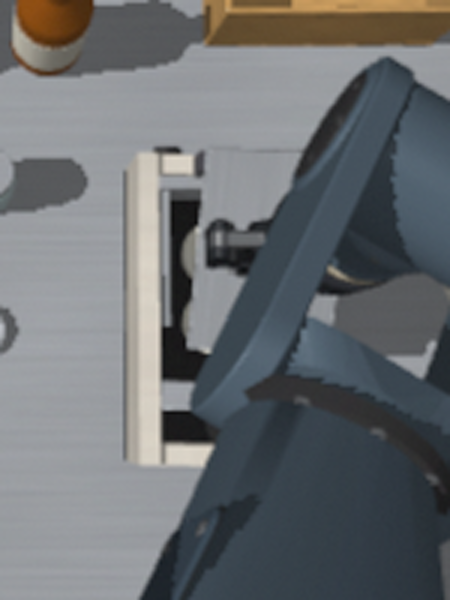

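```bash
python3 - <<'E'
from h import *
s=dict(np.load("w4.npz")); P,m=fcloud(s)
k=m&(P[...,0]>.63)&(P[...,0]<.70)&(P[...,1]<-.1)&(P[...,1]>-.33)&(abs(P[...,2]-.096)<.004)
k[112:]=0
Q=P[k]; print(len(Q),Q.min(0),Q.max(0)); print("y mid",(Q[:,1].min()+Q[:,1].max())/2)
k2=m&(P[...,0]>.36)&(P[...,0]<.48)&(P[...,1]<-.1)&(P[...,1]>-.33)&(abs(P[...,2]-.096)<.004)
k2[:300]=0
Q=P[k2]; print(len(Q),Q.min(0),Q.max(0)) if len(Q) else 0
# dome: predicted well centreline
for x in(.4,.667): print(x, -.2124-(x-.5337)*.0244)
E
```

```text
2379 [ 0.63604263 -0.28849715  0.09200003] [ 0.67149076 -0.1379658   0.09999625]
y mid -0.21323147448448637
357 [ 0.39795234 -0.28375571  0.09200505] [ 0.41904202 -0.13300799  0.09864974]
0.4 -0.20913772
0.667 -0.21565252000000001
```

Emit:
{"method": "play_rows", "body": {
  "series": [
    [0.02,0,0,-0.2],
    [0.04,0,0,-0.4],
    [0.055,0,0,-0.4],
    [0.07,0,0,-0.4],
    [0.08,0,0,-0.4],
    [0.088,0,0,-0.4],
    [0.095,0,0,-0.4],
    [0.102,0,0,-0.4],
    [0.108,0,0,-0.4],
    [0.112,0,0,-0.4],
    [0.114,0,0,-0.4],
    [0.114,0,0,-0.4]
  ]
}}

```text
t: 9.8
tcp_pos: [0.5544, -0.2114, 0.1439]
tool_rot: [0.708, -0.005, -0.706, -0.006]
force: [-0.4, 0.3, -3.0]
finger_gap: 0.723
```

```bash
python3 - <<'E'
from h import *
delta([.5548,-.2129,.143],-91.2)
s=snapshot("wrist"); np.savez("w5.npz",**s); cv2.imwrite("pics/w5.png",s["image"]); coverpose(s)
s=snapshot("side"); im=s["image"]; cv2.imwrite("pics/s5.png",cv2.resize(im[115:225,270:390],None,fx=5,fy=5,interpolation=cv2.INTER_CUBIC))
E
```

```text
t 9.8 tcp [ 0.5544 -0.2114  0.1439] x [ 0.003  0.001 -1.   ] yaw_y -90.93 gap 0.723 F [-0.41  0.27 -3.04] q [-0.554  0.595  1.596  0.003  0.948  1.032]
shift [ 0.0009  0.0015 -0.0004]
spin 0.27 or -179.73
plane tilt 29.52 yaw -1.37 [ 0.6062 -0.2128  0.1561] 0.00048 23783
front top mid [ 0.6323 -0.2129  0.1708] width 0.1057
origin [ 0.5582 -0.2111  0.1231] tongue tip [ 0.4817 -0.2093  0.0797] front under [ 0.6348 -0.2129  0.1665]
```

View pics/w5.png

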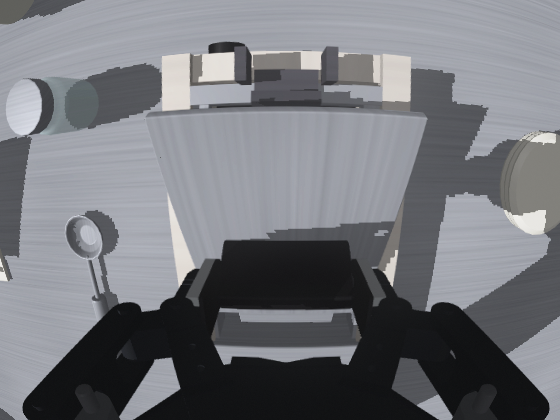

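View pics/s5.png

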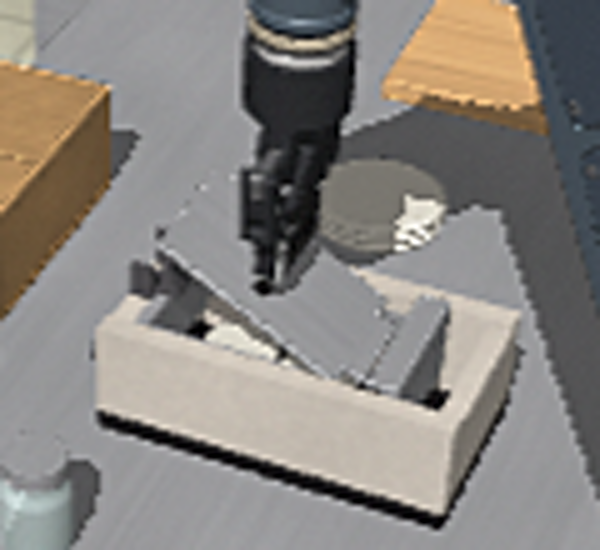

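Emit:
{"method": "play_rows", "body": {
  "series": [
    [0,0,0.003,0],
    [0,0,0.006,0],
    [0,0,0.009,0],
    [0,0,0.011,0],
    [0,0,0.013,0],
    [0,0,0.015,0],
    [0,0,0.015,0]
  ]
}}

```text
t: 10.6
tcp_pos: [0.5393, -0.2113, 0.1442]
tool_rot: [0.708, -0.006, -0.706, -0.006]
force: [0.6, -0.0, -3.4]
finger_gap: 0.728
```

Emit:
{"method": "play_rows", "body": {
  "series": [
    [0,0,0.001,0],
    [0,0,0.002,0],
    [0,0,0.003,0],
    [0,0,0.003,0]
  ]
}}

```text
t: 11.0
tcp_pos: [0.5362, -0.2111, 0.1442]
tool_rot: [0.708, -0.006, -0.706, -0.006]
force: [-0.7, -0.5, -3.4]
finger_gap: 0.724
```

Emit:
{"method": "play_rows", "body": {
  "series": [
    [0,0,0.001,0],
    [0,0,0.002,0],
    [0,0,0.002,0]
  ]
}}

```text
t: 11.3
tcp_pos: [0.5342, -0.2111, 0.1442]
tool_rot: [0.708, -0.006, -0.706, -0.006]
force: [-0.5, 0.3, -3.4]
finger_gap: 0.718
```

Emit:
{"method": "play_rows", "body": {
  "series": [
    [0,0,0.001,0],
    [0,0,0.0015,0],
    [0,0,0.0015,0]
  ]
}}

```text
t: 11.6
tcp_pos: [0.5335, -0.2113, 0.1447]
tool_rot: [0.709, -0.006, -0.705, -0.006]
force: [1.9, 0.4, -1.8]
finger_gap: 0.721
```

Emit:
{"method": "play_rows", "body": {
  "series": [
    [0,0,0.001,0],
    [0,0,0.001,0],
    [0,0,0.001,0]
  ]
}}

```text
t: 11.9
tcp_pos: [0.533, -0.2114, 0.1449]
tool_rot: [0.71, -0.006, -0.705, -0.006]
force: [2.5, 1.0, -2.3]
finger_gap: 0.723
```

```bash
python3 - <<'E'
from h import *
delta([.5335,-.2113,.143],-91.2)
s=snapshot("wrist"); np.savez("w6.npz",**s); cv2.imwrite("pics/w6.png",s["image"]); coverpose(s)
E
```

```text
t 11.9 tcp [ 0.533  -0.2114  0.1449] x [ 0.007 -0.    -1.   ] yaw_y -90.98 gap 0.723 F [ 2.51  1.01 -2.29] q [-0.574  0.57   1.649  0.005  0.916  1.011]
shift [ 0.0019 -0.0001 -0.0005]
spin 0.22 or -179.78
plane tilt 30.6 yaw -1.5 [ 0.585  -0.2128  0.1581] 0.00047 23795
front top mid [ 0.6106 -0.2128  0.1733] width 0.1058
origin [ 0.5375 -0.2109  0.1242] tongue tip [ 0.4617 -0.2089  0.0794] front under [ 0.6132 -0.2129  0.169 ]
```

Emit:
{"method": "play_rows", "body": {
  "series": [
    [0.003,0,0,0],
    [0.006,0,0,0],
    [0.009,0,0,0],
    [0.012,0,0,0],
    [0.015,0,0,0],
    [0.017,0,0,0],
    [0.019,0,0,0],
    [0.019,0,0,0]
  ],
  "force": 35
}}

```text
t: 12.75
tcp_pos: [0.533, -0.2114, 0.1256]
tool_rot: [0.709, -0.006, -0.705, -0.006]
force: [2.6, -0.5, -2.6]
finger_gap: 0.719
```

```bash
python3 - <<'E'
from h import *
delta([.5335,-.2113,.122],-91.2)
s=snapshot("wrist"); np.savez("w6.npz",**s); cv2.imwrite("pics/w7.png",s["image"]); coverpose(s)
s=snapshot("side"); im=s["image"]; cv2.imwrite("pics/s7.png",cv2.resize(im[115:225,270:390],None,fx=5,fy=5,interpolation=cv2.INTER_CUBIC))
E
```

```text
t 12.75 tcp [ 0.533  -0.2114  0.1256] x [ 0.007 -0.    -1.   ] yaw_y -90.97 gap 0.719 F [ 2.57 -0.47 -2.62] q [-0.574  0.599  1.663  0.005  0.874  1.011]
shift [ 0.0036 -0.0001 -0.0004]
spin 0.23 or -179.77
plane tilt 30.59 yaw -1.51 [ 0.5849 -0.2128  0.1388] 0.00047 23781
front top mid [ 0.6107 -0.2128  0.154 ] width 0.1058
origin [ 0.5375 -0.2108  0.105 ] tongue tip [ 0.4618 -0.2089  0.0602] front under [ 0.6132 -0.2128  0.1497]
```

View pics/s7.png

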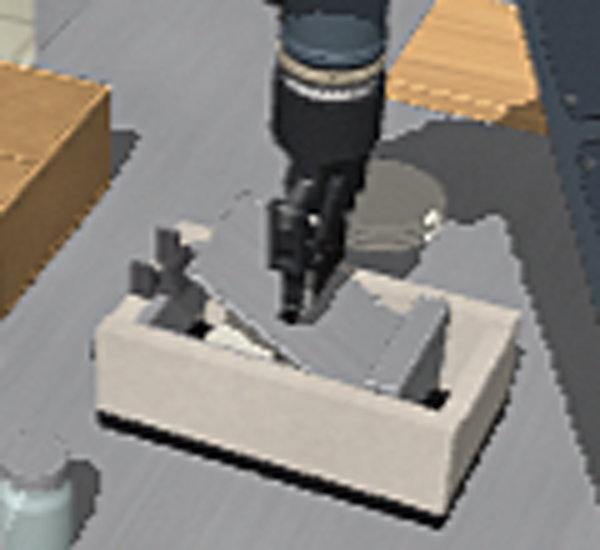

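Emit:
{"method": "play_rows", "body": {
  "series": [
    [0.0025,0,-0.001,0],
    [0.005,0,-0.002,0],
    [0.0055,0,-0.004,0],
    [0.0058,0,-0.006,0],
    [0.006,0,-0.008,0],
    [0.006,0,-0.008,0]
  ]
}}

```text
t: 13.45
tcp_pos: [0.536, -0.2113, 0.1212]
tool_rot: [-0.705, 0.005, 0.709, 0.006]
force: [-11.1, -1.9, 16.1]
finger_gap: 0.72
```

```bash
python3 - <<'E'
from h import *
delta([.5335,-.2113,.122],-91.2)
s=snapshot("wrist"); np.savez("w6.npz",**s); cv2.imwrite("pics/w8.png",s["image"]); coverpose(s)
E
```

```text
t 13.45 tcp [ 0.536  -0.2113  0.1212] x [-0.005  0.001 -1.   ] yaw_y -90.87 gap 0.72 F [-11.13  -1.93  16.07] q [-0.569  0.612  1.65  -0.002  0.884  1.019]
shift [-0.0008  0.0001  0.0025]
spin 0.33 or -179.67
plane tilt 28.17 yaw -1.31 [ 0.5878 -0.2126  0.1322] 0.00049 23756
front top mid [ 0.6141 -0.2127  0.1463] width 0.1058
origin [ 0.5389 -0.211   0.1003] tongue tip [ 0.4614 -0.2093  0.0588] front under [ 0.6165 -0.2128  0.1419]
```

Emit:
{"method": "play_rows", "body": {
  "series": [
    [-0.001,0,0,0],
    [-0.002,0,0,0],
    [-0.002,0,0,0]
  ],
  "force": 20
}}

```text
t: 13.8
tcp_pos: [0.5352, -0.2108, 0.1226]
tool_rot: [-0.705, 0.005, 0.709, 0.006]
force: [-0.4, -0.2, -2.4]
finger_gap: 0.717
```

```bash
python3 - <<'E'
from h import *
delta([.5335,-.2113,.122],-91.2)
s=snapshot("wrist"); np.savez("w6.npz",**s); cv2.imwrite("pics/w8.png",s["image"]); coverpose(s)
E
```

```text
t 13.8 tcp [ 0.5352 -0.2108  0.1226] x [-0.006  0.002 -1.   ] yaw_y -90.87 gap 0.717 F [-0.44 -0.16 -2.4 ] q [-0.569  0.609  1.65  -0.002  0.888  1.019]
shift [0.0006 0.0006 0.0017]
spin 0.34 or -179.66
plane tilt 28.92 yaw -1.2 [ 0.5872 -0.2121  0.1342] 0.00048 23760
front top mid [ 0.6133 -0.2122  0.1487] width 0.1058
origin [ 0.5388 -0.2106  0.1018] tongue tip [ 0.4617 -0.209   0.0592] front under [ 0.6158 -0.2122  0.1443]
```

View pics/w8.png

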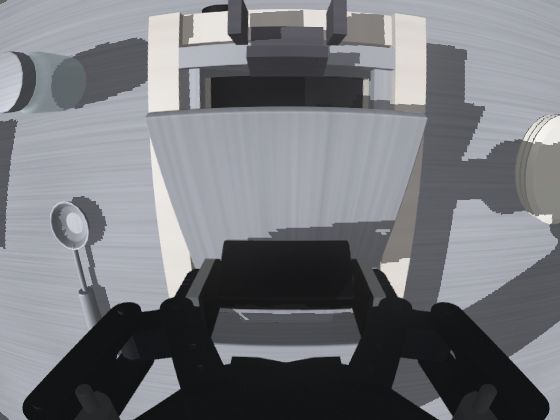

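Emit:
{"method": "play_rows", "body": {
  "series": [
    [0.0005,0,-0.001,0],
    [0.001,0,-0.002,0],
    [0.0015,0,-0.003,0],
    [0.0015,0,-0.004,0],
    [0.0015,0,-0.005,0],
    [0.0015,0,-0.005,0]
  ]
}}

```text
t: 14.45
tcp_pos: [0.5372, -0.2107, 0.1215]
tool_rot: [-0.702, 0.004, 0.712, 0.006]
force: [-8.0, -1.9, 9.6]
finger_gap: 0.724
```

```bash
python3 - <<'E'
from h import *
delta([.5335,-.2113,.122],-91.2)
s=snapshot("wrist"); np.savez("w6.npz",**s); coverpose(s)
E
```

```text
t 14.45 tcp [ 0.5372 -0.2107  0.1215] x [-0.014  0.003 -1.   ] yaw_y -90.78 gap 0.724 F [-7.97 -1.9   9.61] q [-0.565  0.615  1.641 -0.006  0.899  1.024]
shift [-0.0005  0.0006  0.0037]
spin 0.42 or -179.58
plane tilt 27.14 yaw -1.13 [ 0.589  -0.212   0.1314] 0.00049 23725
front top mid [ 0.6156 -0.2121  0.1451] width 0.1059
origin [ 0.5396 -0.2106  0.1005] tongue tip [ 0.4613 -0.209   0.0604] front under [ 0.6179 -0.2121  0.1407]
```

Emit:
{"method": "play_rows", "body": {
  "series": [
    [-0.0005,0,0,0],
    [-0.0005,0,0,0],
    [-0.0005,0,0,0]
  ],
  "claw": 71
}}

```text
t: 14.8
tcp_pos: [0.5367, -0.2107, 0.1219]
tool_rot: [-0.702, 0.004, 0.712, 0.006]
force: [-4.0, -1.4, 3.5]
finger_gap: 0.72
```

```bash
python3 - <<'E'
from h import *
delta([.5335,-.2113,.122],-91.2)
s=snapshot("wrist"); np.savez("w6.npz",**s); coverpose(s)
E
```

```text
t 14.8 tcp [ 0.5367 -0.2107  0.1219] x [-0.015  0.003 -1.   ] yaw_y -90.76 gap 0.72 F [-3.98 -1.4   3.5 ] q [-0.565  0.614  1.641 -0.007  0.901  1.024]
shift [-0.      0.0006  0.0032]
spin 0.44 or -179.56
plane tilt 27.59 yaw -1.09 [ 0.5886 -0.212   0.1323] 0.00049 23730
front top mid [ 0.6151 -0.212   0.1462] width 0.1058
origin [ 0.5395 -0.2105  0.101 ] tongue tip [ 0.4615 -0.2091  0.0603] front under [ 0.6175 -0.212   0.1418]
```

Emit:
{"method": "play_rows", "body": {
  "series": [
    [0.0005,0,-0.001,0],
    [0.001,0,-0.002,0],
    [0.0015,0,-0.003,0],
    [0.002,0,-0.004,0],
    [0.002,0,-0.005,0],
    [0.0025,0,-0.006,0],
    [0.0025,0,-0.006,0]
  ],
  "claw": 72.5
}}

```text
t: 15.55
tcp_pos: [0.5386, -0.2106, 0.1208]
tool_rot: [-0.698, 0.003, 0.716, 0.005]
force: [-13.4, -2.1, 18.2]
finger_gap: 0.726
```

```bash
python3 - <<'E'
from h import *
delta([.5335,-.2113,.122],-91.2)
s=snapshot("wrist"); np.savez("w6.npz",**s); coverpose(s)
E
```

```text
t 15.55 tcp [ 0.5386 -0.2106  0.1208] x [-0.024  0.004 -1.   ] yaw_y -90.67 gap 0.726 F [-13.42  -2.08  18.23] q [-0.561  0.621  1.63  -0.012  0.913  1.03 ]
shift [-0.0011  0.0007  0.0052]
spin 0.53 or -179.47
plane tilt 25.77 yaw -1.03 [ 0.5905 -0.2118  0.1297] 0.00049 23699
front top mid [ 0.6175 -0.2119  0.1427] width 0.1059
origin [ 0.5404 -0.2105  0.1   ] tongue tip [ 0.4612 -0.2091  0.0617] front under [ 0.6196 -0.2119  0.1382]
```

Emit:
{"method": "play_rows", "body": {
  "series": [
    [-0.001,0,0.0,0],
    [-0.002,0,0.001,0],
    [-0.002,0,0.001,0]
  ],
  "claw": 74
}}

```text
t: 15.9
tcp_pos: [0.5384, -0.2105, 0.1223]
tool_rot: [-0.699, 0.003, 0.715, 0.005]
force: [-0.2, -0.6, -2.9]
finger_gap: 0.743
```

```bash
python3 - <<'E'
from h import *
delta([.5335,-.2113,.122],-91.2)
s=snapshot("wrist"); np.savez("w6.npz",**s); coverpose(s)
E
```

```text
t 15.9 tcp [ 0.5384 -0.2105  0.1223] x [-0.023  0.004 -1.   ] yaw_y -90.67 gap 0.743 F [-0.2  -0.6  -2.85] q [-0.561  0.618  1.631 -0.011  0.914  1.028]
shift [0.0005 0.0009 0.0049]
spin 0.53 or -179.47
plane tilt 27.17 yaw -0.9 [ 0.5905 -0.2116  0.1331] 0.00048 23766
front top mid [ 0.6169 -0.2115  0.1466] width 0.1059
origin [ 0.5409 -0.2103  0.102 ] tongue tip [ 0.4626 -0.2091  0.0618] front under [ 0.6192 -0.2115  0.1422]
```

Emit:
{"method": "play_rows", "body": {
  "series": [
    [0.001,0,0,0],
    [0.0015,0,-0.001,0],
    [0.002,0,-0.002,0],
    [0.002,0,-0.003,0],
    [0.002,0,-0.003,0]
  ],
  "claw": 74.5
}}

```text
t: 16.45
tcp_pos: [0.541, -0.2105, 0.1205]
tool_rot: [-0.699, 0.003, 0.716, 0.005]
force: [-2.1, -0.4, 5.1]
finger_gap: 0.746
```

```bash
python3 - <<'E'
from h import *
delta([.5335,-.2113,.122],-91.2)
s=snapshot("wrist"); np.savez("w6.npz",**s); coverpose(s)
E
```

```text
t 16.45 tcp [ 0.541  -0.2105  0.1205] x [-0.024  0.004 -1.   ] yaw_y -90.65 gap 0.746 F [-2.13 -0.41  5.12] q [-0.559  0.623  1.625 -0.012  0.916  1.031]
shift [-0.0013  0.0009  0.0075]
spin 0.55 or -179.45
plane tilt 24.09 yaw -1.02 [ 0.5926 -0.2117  0.1286] 0.0005 23689
front top mid [ 0.6198 -0.2117  0.1407] width 0.106
origin [ 0.5415 -0.2103  0.1003] tongue tip [ 0.4612 -0.2088  0.0643] front under [ 0.6218 -0.2117  0.1362]
```

Emit:
{"method": "play_rows", "body": {
  "series": [
    [0.0005,0,-0.001,0],
    [0.001,0,-0.002,0],
    [0.0015,0,-0.003,0],
    [0.002,0,-0.004,0],
    [0.002,0,-0.005,0],
    [0.0025,0,-0.006,0],
    [0.003,0,-0.007,0],
    [0.003,0,-0.007,0]
  ]
}}

```text
t: 17.3
tcp_pos: [0.5446, -0.2105, 0.1183]
tool_rot: [-0.696, 0.002, 0.718, 0.005]
force: [-9.1, -1.0, 12.5]
finger_gap: 0.748
```

```bash
python3 - <<'E'
from h import *
delta([.5335,-.2113,.122],-91.2)
s=snapshot("wrist"); np.savez("w6.npz",**s); coverpose(s)
E
```

```text
t 17.3 tcp [ 0.5446 -0.2105  0.1183] x [-0.031  0.004 -1.   ] yaw_y -90.58 gap 0.748 F [-9.11 -1.04 12.47] q [-0.554  0.632  1.612 -0.016  0.925  1.037]
shift [-0.0034  0.0009  0.0112]
spin 0.63 or -179.37
plane tilt 22.63 yaw -1.2 [ 0.5967 -0.2117  0.1276] 0.00051 23777
front top mid [ 0.6214 -0.2117  0.1379] width 0.1059
origin [ 0.5421 -0.21    0.0994] tongue tip [ 0.4609 -0.2083  0.0656] front under [ 0.6233 -0.2117  0.1333]
```

Emit:
{"method": "play_rows", "body": {
  "series": [
    [-0.001,0,0.001,0],
    [-0.0015,0,0.002,0],
    [-0.0015,0,0.002,0]
  ],
  "claw": 75.2
}}

```text
t: 17.65
tcp_pos: [0.5431, -0.2105, 0.1197]
tool_rot: [-0.696, 0.002, 0.718, 0.005]
force: [0.5, -0.7, 0.5]
finger_gap: 0.751
```

```bash
python3 - <<'E'
from h import *
delta([.5335,-.2113,.122],-91.2)
s=snapshot("wrist"); np.savez("w6.npz",**s); cv2.imwrite("pics/w9.png",s["image"]);coverpose(s)
s=snapshot("side"); im=s["image"]; cv2.imwrite("pics/s9.png",cv2.resize(im[115:225,270:390],None,fx=5,fy=5,interpolation=cv2.INTER_CUBIC))
E
```

```text
t 17.65 tcp [ 0.5431 -0.2105  0.1197] x [-0.03   0.004 -1.   ] yaw_y -90.59 gap 0.751 F [ 0.51 -0.72  0.51] q [-0.555  0.629  1.616 -0.015  0.924  1.035]
shift [-0.0021  0.0009  0.0096]
spin 0.61 or -179.39
plane tilt 23.39 yaw -1.15 [ 0.5951 -0.2117  0.1289] 0.0005 23730
front top mid [ 0.6207 -0.2118  0.1399] width 0.1058
origin [ 0.5419 -0.2102  0.1004] tongue tip [ 0.4612 -0.2086  0.0655] front under [ 0.6227 -0.2119  0.1354]
```

View pics/s9.png

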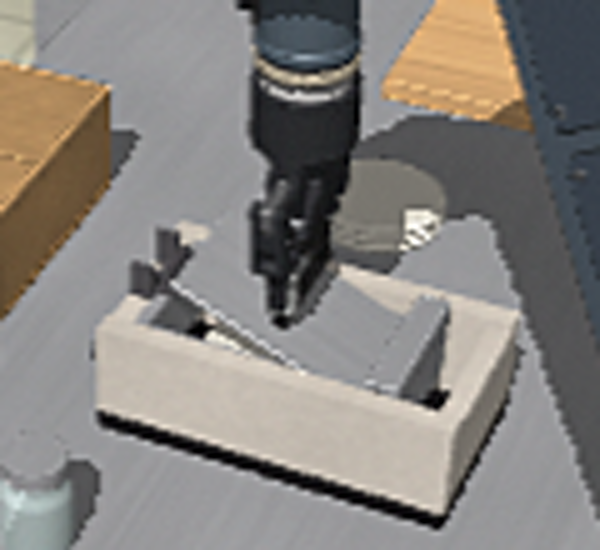

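View pics/w9.png

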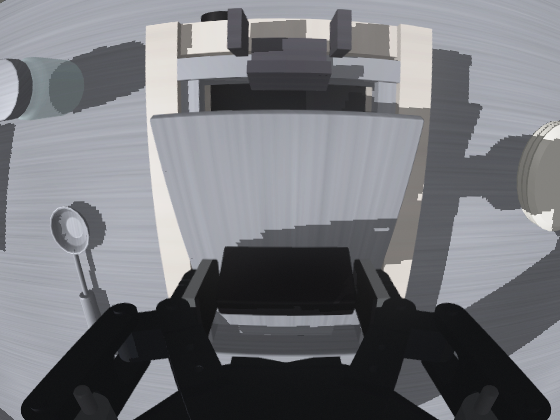

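Emit:
{"method": "play_rows", "body": {
  "series": [
    [0.0005,0,-0.0005,0],
    [0.001,0,-0.001,0],
    [0.0015,0,-0.002,0],
    [0.002,0,-0.003,0],
    [0.0025,0,-0.003,0],
    [0.0025,0,-0.003,0]
  ],
  "claw": 75.6
}}

```text
t: 18.35
tcp_pos: [0.546, -0.2105, 0.1169]
tool_rot: [-0.696, 0.002, 0.718, 0.005]
force: [0.1, -0.6, 0.1]
finger_gap: 0.754
```

```bash
python3 - <<'E'
from h import *
delta([.5335,-.2113,.122],-91.2)
s=snapshot("wrist"); np.savez("w6.npz",**s); coverpose(s)
E
```

```text
t 18.35 tcp [ 0.546  -0.2105  0.1169] x [-0.03   0.004 -1.   ] yaw_y -90.58 gap 0.754 F [ 0.1  -0.63  0.11] q [-0.552  0.636  1.61  -0.015  0.924  1.038]
shift [-0.0047  0.0009  0.0126]
spin 0.63 or -179.37
plane tilt 23.32 yaw -1.15 [ 0.5987 -0.2116  0.1305] 0.00051 23770
front top mid [ 0.6208 -0.2118  0.14  ] width 0.1057
origin [ 0.542  -0.2102  0.1005] tongue tip [ 0.4612 -0.2086  0.0657] front under [ 0.6228 -0.2119  0.1354]
```

```bash
python3 - <<'E'
from h import *
s,R=st(); print(s["force"],s["ft_torque"],s["finger_gap"])
S=dict(np.load("w6.npz")); cv2.imwrite("pics/w10.png",cv2.resize(S["image"][200:360,160:410],None,fx=3,fy=3,interpolation=cv2.INTER_CUBIC))
E
```

```text
[-0.20458124 -0.37676446 -0.48318473] [ 0.00971762 -0.06345523  0.01264264] 0.7576689578172632
```

View pics/w10.png

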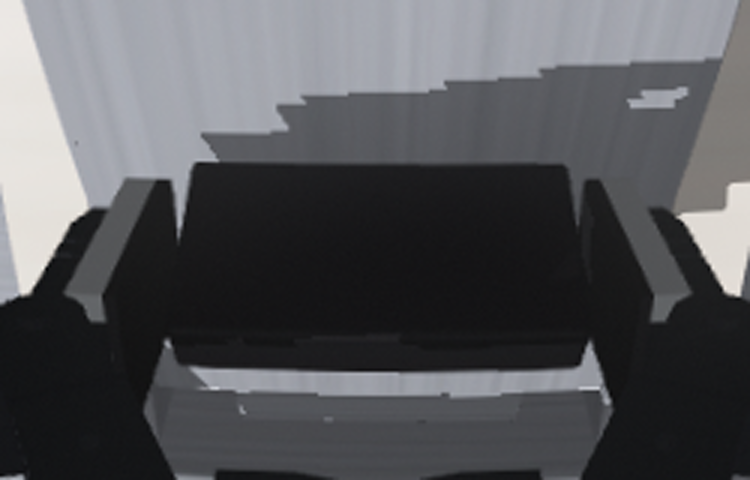

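Emit:
{"method": "play_rows", "body": {
  "series": [
    [0,0,0,0],
    [0.0005,0,-0.001,0],
    [0.001,0,-0.002,0],
    [0.0016,0,-0.003,0],
    [0.0022,0,-0.004,0],
    [0.0028,0,-0.005,0],
    [0.0028,0,-0.005,0]
  ],
  "claw": 75.1
}}

```text
t: 19.1
tcp_pos: [0.5511, -0.2106, 0.1139]
tool_rot: [-0.696, 0.002, 0.718, 0.005]
force: [0.2, -0.6, 0.0]
finger_gap: 0.757
```

```bash
python3 - <<'E'
from h import *
delta([.5335,-.2113,.122],-91.2)
s=snapshot("wrist"); np.savez("w6.npz",**s); coverpose(s)
E
```

```text
t 19.1 tcp [ 0.5511 -0.2106  0.1139] x [-0.03   0.004 -1.   ] yaw_y -90.57 gap 0.757 F [ 0.22 -0.61  0.02] q [-0.548  0.645  1.6   -0.015  0.925  1.042]
shift [-0.0076  0.0008  0.0178]
spin 0.63 or -179.37
plane tilt 23.19 yaw -1.14 [ 0.6021 -0.2117  0.1319] 0.0005 20635
front top mid [ 0.6208 -0.2117  0.1399] width 0.1058
origin [ 0.5419 -0.2102  0.1007] tongue tip [ 0.461  -0.2086  0.066 ] front under [ 0.6228 -0.2118  0.1353]
```

Emit:
{"method": "play_rows", "body": {
  "series": [
    [0,0,0.002,0],
    [-0.001,0,0.005,0],
    [-0.002,0,0.008,0],
    [-0.003,0,0.01,0],
    [-0.003,0,0.01,0]
  ],
  "claw": 79
}}

```text
t: 19.65
tcp_pos: [0.5408, -0.2105, 0.1175]
tool_rot: [-0.696, 0.002, 0.718, 0.005]
force: [-0.6, 0.7, 0.3]
finger_gap: 0.788
```

Emit:
{"method": "play_rows", "body": {
  "series": [
    [0,0,0,0],
    [0,0,0,0],
    [0,0,0,0],
    [0,0,0,0]
  ],
  "claw": 72,
  "force": 20
}}

```text
t: 20.05
tcp_pos: [0.541, -0.2106, 0.1176]
tool_rot: [-0.697, 0.002, 0.718, 0.005]
force: [0.1, -0.1, 2.0]
finger_gap: 0.742
```

Emit:
{"method": "play_rows", "body": {
  "series": [
    [0,0,-0.0015,0],
    [0,0,-0.003,0],
    [0,0,-0.005,0],
    [0,0,-0.005,0]
  ]
}}

```text
t: 20.45
tcp_pos: [0.5425, -0.2104, 0.1169]
tool_rot: [-0.693, 0.001, 0.72, 0.005]
force: [-7.9, -1.3, 4.9]
finger_gap: 0.739
```

```bash
python3 - <<'E'
from h import *
delta([.5335,-.2113,.122],-91.2)
s=snapshot("wrist"); np.savez("w6.npz",**s); coverpose(s)
E
```

```text
t 20.45 tcp [ 0.5425 -0.2104  0.1169] x [-0.038  0.005 -0.999] yaw_y -90.52 gap 0.739 F [-7.89 -1.33  4.94] q [-0.554  0.635  1.613 -0.02   0.929  1.038]
shift [-0.0047  0.001   0.0092]
spin 0.69 or -179.31
plane tilt 21.85 yaw -0.99 [ 0.5946 -0.2115  0.1258] 0.00051 23775
front top mid [ 0.6224 -0.2116  0.137 ] width 0.1058
origin [ 0.5426 -0.2102  0.0996] tongue tip [ 0.4609 -0.2088  0.0668] front under [ 0.6243 -0.2116  0.1323]
```

Emit:
{"method": "play_rows", "body": {
  "series": [
    [-0.0015,0,-0.001,0],
    [-0.003,0,-0.002,0],
    [-0.004,0,-0.004,0],
    [-0.004,0,-0.005,0],
    [-0.004,0,-0.005,0]
  ]
}}

```text
t: 21.0
tcp_pos: [0.5482, -0.2104, 0.1206]
tool_rot: [-0.694, 0.001, 0.72, 0.005]
force: [-0.7, -0.2, -2.5]
finger_gap: 0.741
```

```bash
python3 - <<'E'
from h import *
delta([.5335,-.2113,.122],-91.2)
s=snapshot("wrist"); np.savez("w6.npz",**s); coverpose(s)
E
```

```text
t 21.0 tcp [ 0.5482 -0.2104  0.1206] x [-0.037  0.005 -0.999] yaw_y -90.5 gap 0.741 F [-0.69 -0.19 -2.49] q [-0.549  0.635  1.597 -0.019  0.944  1.042]
shift [-0.0008  0.001   0.0147]
spin 0.71 or -179.29
plane tilt 22.74 yaw -0.86 [ 0.6004 -0.2115  0.1303] 0.00051 23802
front top mid [ 0.628  -0.2114  0.1419] width 0.1058
origin [ 0.5488 -0.2103  0.1033] tongue tip [ 0.4677 -0.209   0.0693] front under [ 0.63   -0.2115  0.1373]
```

Emit:
{"method": "play_rows", "body": {
  "series": [
    [0.0005,0,0,0],
    [0.001,0,-0.0005,0],
    [0.0018,0,-0.0015,0],
    [0.0025,0,-0.0025,0],
    [0.0032,0,-0.0035,0],
    [0.004,0,-0.0045,0],
    [0.004,0,-0.0045,0]
  ],
  "claw": 74.8
}}

```text
t: 21.75
tcp_pos: [0.5527, -0.2104, 0.1164]
tool_rot: [-0.694, 0.001, 0.72, 0.005]
force: [1.0, 0.2, -3.0]
finger_gap: 0.745
```

```bash
python3 - <<'E'
from h import *
delta([.5335,-.2113,.122],-91.2)
s=snapshot("wrist"); np.savez("w6.npz",**s); coverpose(s)
E
```

```text
t 21.75 tcp [ 0.5527 -0.2104  0.1164] x [-0.037  0.005 -0.999] yaw_y -90.5 gap 0.745 F [ 1.01  0.23 -2.98] q [-0.545  0.645  1.589 -0.019  0.942  1.046]
shift [-0.0049  0.001   0.0193]
spin 0.71 or -179.29
plane tilt 15.02 yaw -0.47 [ 0.6036 -0.2113  0.1186] 0.00054 23457
front top mid [ 0.6326 -0.2108  0.1264] width 0.1056
origin [ 0.5489 -0.2101  0.0988] tongue tip [ 0.4639 -0.2094  0.076 ] front under [ 0.6339 -0.2108  0.1216]
```

Emit:
{"method": "play_rows", "body": {
  "series": [
    [0.0007,0,-0.0005,0],
    [0.0014,0,-0.001,0],
    [0.002,0,-0.0015,0],
    [0.0026,0,-0.002,0],
    [0.0032,0,-0.0025,0],
    [0.0032,0,-0.0025,0]
  ]
}}

```text
t: 22.4
tcp_pos: [0.5551, -0.2106, 0.1135]
tool_rot: [-0.694, 0.001, 0.72, 0.005]
force: [0.2, 0.9, 2.0]
finger_gap: 0.746
```

```bash
python3 - <<'E'
from h import *
delta([.5335,-.2113,.122],-91.2)
s=snapshot("wrist"); np.savez("w6.npz",**s); cv2.imwrite("pics/w11.png",s["image"]);coverpose(s)
s=snapshot("side"); im=s["image"]; cv2.imwrite("pics/s11.png",cv2.resize(im[115:225,270:390],None,fx=5,fy=5,interpolation=cv2.INTER_CUBIC))
E
```

```text
t 22.4 tcp [ 0.5551 -0.2106  0.1135] x [-0.037  0.004 -0.999] yaw_y -90.49 gap 0.746 F [0.25 0.89 2.02] q [-0.543  0.652  1.585 -0.019  0.939  1.048]
shift [-0.0077  0.0009  0.0219]
spin 0.71 or -179.29
plane tilt 10.41 yaw -0.71 [ 0.6052 -0.2112  0.1115] 0.00056 23054
front top mid [ 0.6648 -0.2135  0.1224] width 0.052
origin [ 0.5792 -0.2124  0.1016] tongue tip [ 0.4926 -0.2114  0.0857] front under [ 0.6657 -0.2135  0.1175]
```

View pics/w11.png

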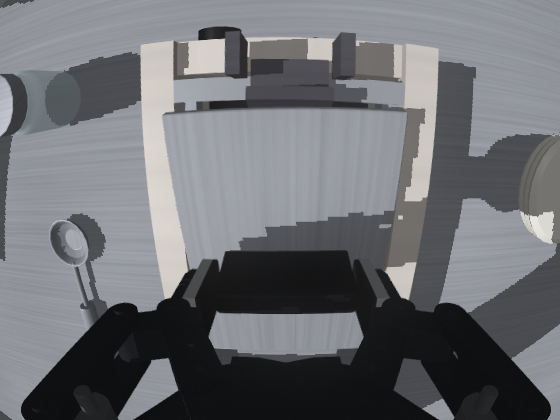

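View pics/s11.png

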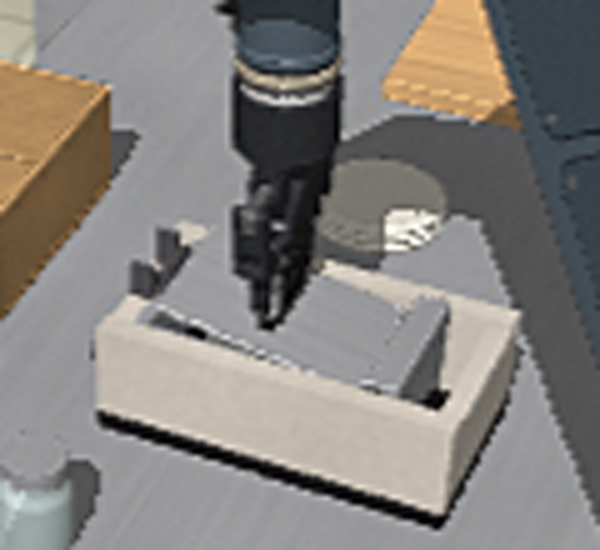

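Emit:
{"method": "play_rows", "body": {
  "series": [
    [0,0.0005,0,0.3],
    [0.0007,0.001,-0.0005,0.7],
    [0.0014,0.001,-0.001,0.7],
    [0.002,0.001,-0.0015,0.7],
    [0.0026,0.001,-0.002,0.7],
    [0.0032,0.001,-0.0025,0.7],
    [0.0032,0.001,-0.0025,0.7]
  ]
}}

```text
t: 23.2
tcp_pos: [0.5575, -0.2114, 0.1103]
tool_rot: [-0.694, 0.006, 0.72, 0.009]
force: [-0.6, 3.4, 4.5]
finger_gap: 0.749
```

```bash
python3 - <<'E'
from h import *
delta([.5335,-.2113,.122],-91.2)
s=snapshot("wrist"); np.savez("w6.npz",**s); cv2.imwrite("pics/w12.png",cv2.resize(s["image"][20:370,120:460],None,fx=1.7,fy=1.7));coverpose(s)
E
```

```text
t 23.2 tcp [ 0.5575 -0.2114  0.1103] x [-0.037  0.005 -0.999] yaw_y -91.2 gap 0.749 F [-0.61  3.4   4.54] q [-0.542  0.659  1.58  -0.019  0.936  1.061]
shift [-0.0108  0.0004  0.0244]
spin 0.01 or -179.99
plane tilt 6.16 yaw -0.67 [ 0.607  -0.2122  0.105 ] 0.00057 22718
front top mid [ 0.6484 -0.2137  0.1095] width 0.05
origin [ 0.5615 -0.2126  0.0951] tongue tip [ 0.474  -0.2116  0.0857] front under [ 0.649  -0.2137  0.1045]
```

View pics/w12.png

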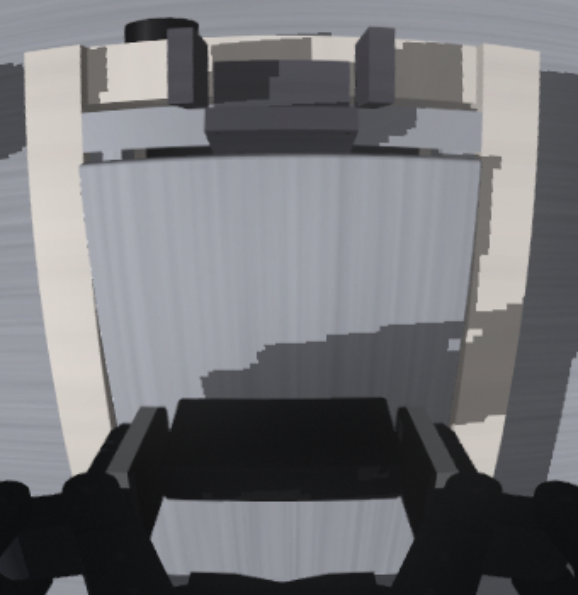

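Emit:
{"method": "play_rows", "body": {
  "series": [
    [0,0,0,0],
    [0,0,0,0],
    [0,0,0,0],
    [-0.01,0,0,0],
    [-0.03,0,0,0],
    [-0.05,0,0,0],
    [-0.06,0,0,0],
    [-0.06,0,0,0]
  ],
  "claw": 95
}}

```text
t: 24.05
tcp_pos: [0.5609, -0.2124, 0.1723]
tool_rot: [-0.695, 0.007, 0.719, 0.008]
force: [0.5, -0.0, 0.1]
finger_gap: 0.952
```

Emit:
{"method": "play_rows", "body": {
  "series": [
    [0,0,0,0],
    [0,0,-0.01,0],
    [0,0,-0.02,0],
    [0,0,-0.03,0],
    [0,0,-0.04,0],
    [0,0,-0.044,0],
    [0,0,-0.044,0],
    [0,0,-0.044,0],
    [0,0,-0.044,0],
    [0,0,-0.044,0]
  ],
  "claw": 0,
  "force": 40
}}

```text
t: 25.05
tcp_pos: [0.6045, -0.2133, 0.1709]
tool_rot: [-0.695, 0.007, 0.719, 0.008]
force: [-0.1, -0.3, 0.1]
finger_gap: 0.0
```

```bash
python3 - <<'E'
from h import *
delta([.604,-.2121,.122],-91.2)
s=snapshot("wrist"); np.savez("w6.npz",**s); cv2.imwrite("pics/w13.png",s["image"])
s=snapshot("side"); im=s["image"]; cv2.imwrite("pics/s13.png",cv2.resize(im[115:225,270:390],None,fx=5,fy=5,interpolation=cv2.INTER_CUBIC))
E
```

```text
t 25.05 tcp [ 0.6045 -0.2133  0.1709] x [-0.033  0.002 -0.999] yaw_y -91.21 gap 0.0 F [-0.1  -0.29  0.09] q [-0.507  0.63   1.421 -0.016  1.121  1.092]
shift [ 0.0489 -0.0011 -0.0011]
spin -0.0 or 180.0
```

View pics/w13.png

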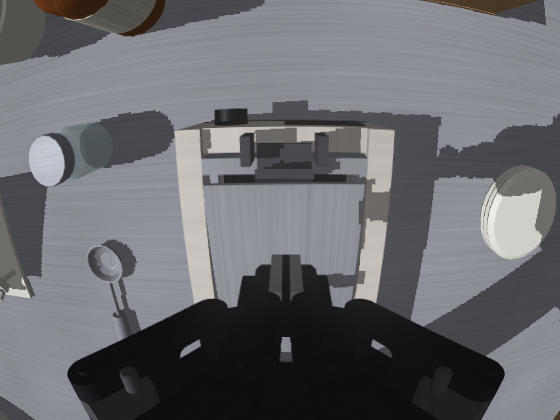

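View pics/s13.png

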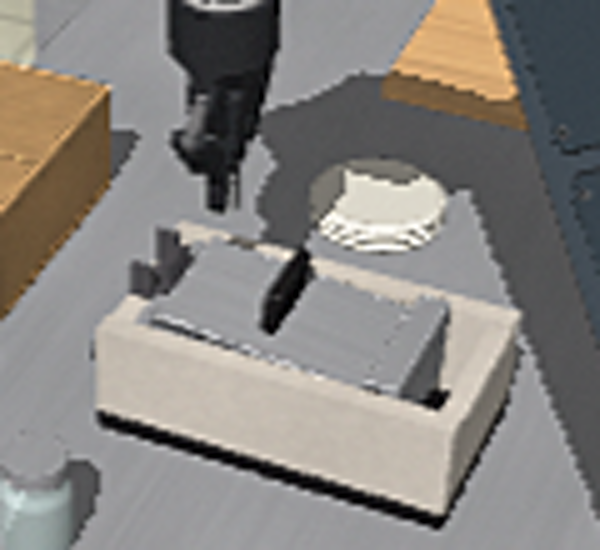

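Emit:
{"method": "play_rows", "body": {
  "series": [
    [0.02,0,0,0],
    [0.04,0,0,0],
    [0.055,0,0,0],
    [0.06,0,0,0],
    [0.062,0,0,0],
    [0.064,0,0,0],
    [0.065,0,0,0],
    [0.066,0,0,0],
    [0.067,0,0,0],
    [0.067,0,0,0]
  ]
}}

```text
t: 26.15
tcp_pos: [0.603, -0.2134, 0.1048]
tool_rot: [-0.696, 0.007, 0.718, 0.008]
force: [0.1, 0.4, 3.2]
finger_gap: -0.001
```

Emit:
{"method": "play_rows", "body": {
  "series": [
    [0.001,0,0,0],
    [0.002,0,0,0],
    [0.003,0,0,0],
    [0.003,0,0,0]
  ]
}}

```text
t: 26.55
tcp_pos: [0.6034, -0.2135, 0.1018]
tool_rot: [-0.696, 0.007, 0.718, 0.008]
force: [1.1, -0.4, 2.6]
finger_gap: -0.001
```

Emit:
{"method": "play_rows", "body": {
  "series": [
    [0.001,0,0,0],
    [0.002,0,0,0],
    [0.003,0,0,0],
    [0.004,0,0,0],
    [0.004,0,0,0]
  ]
}}

```text
t: 27.05
tcp_pos: [0.6035, -0.2136, 0.0976]
tool_rot: [-0.696, 0.007, 0.718, 0.008]
force: [0.6, 0.0, 2.3]
finger_gap: -0.0
```

Emit:
{"method": "play_rows", "body": {
  "series": [
    [0.001,0,0,0],
    [0.002,0,0,0],
    [0.003,0,0,0],
    [0.003,0,0,0]
  ]
}}

```text
t: 27.45
tcp_pos: [0.6027, -0.2135, 0.0952]
tool_rot: [-0.696, 0.007, 0.718, 0.008]
force: [-1.0, 1.8, 6.2]
finger_gap: 0.003
```

```bash
python3 - <<'E'
from h import *
delta([.604,-.2121,.122],-91.2)
s=snapshot("wrist"); np.savez("w14.npz",**s); cv2.imwrite("pics/w14.png",s["image"])
s=snapshot("side"); im=s["image"]; cv2.imwrite("pics/s14.png",cv2.resize(im[115:225,270:390],None,fx=5,fy=5,interpolation=cv2.INTER_CUBIC))
E
```

```text
t 27.45 tcp [ 0.6027 -0.2135  0.0952] x [-0.032  0.001 -1.   ] yaw_y -91.2 gap 0.003 F [-1.04  1.76  6.2 ] q [-0.508  0.724  1.477 -0.017  0.969  1.093]
shift [-0.0268 -0.0014 -0.0004]
spin 0.0 or -180.0
```

View pics/w14.png

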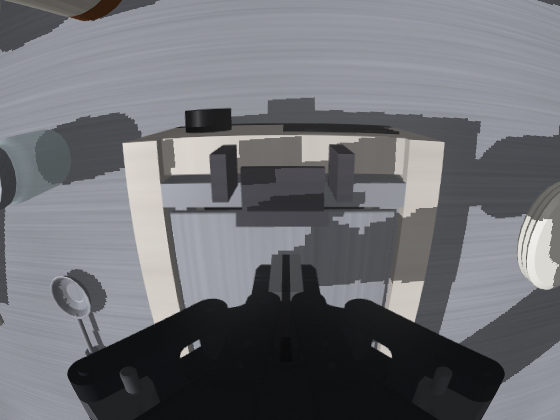

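View pics/s14.png

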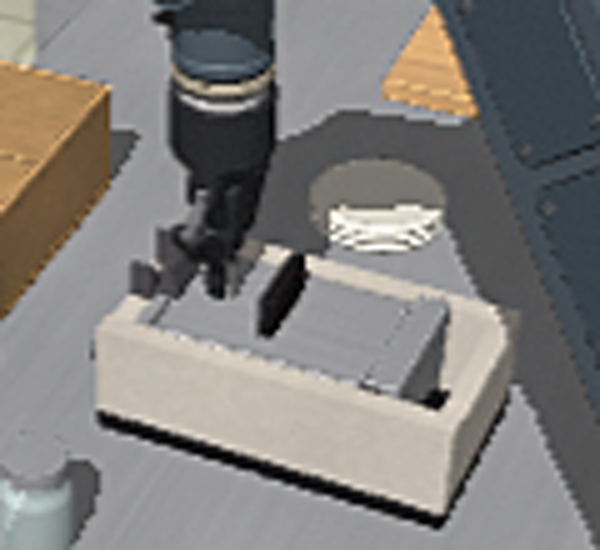

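The TCP is at z 95 mm, which is the height of a closed cover's top. The nose, around (283,200), now overlaps the front edge at row 207. I'll press a little more to make sure it's seated, then lift away and check.

Emit:
{"method": "play_rows", "body": {
  "series": [
    [0.001,0,0,0],
    [0.002,0,0,0],
    [0.003,0,0,0],
    [0.003,0,0,0]
  ]
}}

```text
t: 27.95
tcp_pos: [0.6027, -0.2135, 0.0951]
tool_rot: [-0.696, 0.007, 0.718, 0.008]
force: [-3.3, 1.7, 15.7]
finger_gap: 0.001
```

Emit:
{"method": "play_rows", "body": {
  "series": [
    [-0.004,0,0,0],
    [-0.01,0,0,0],
    [-0.03,0,0,0],
    [-0.06,0,0,0],
    [-0.1,0,0.01,0],
    [-0.14,0,0.02,0],
    [-0.17,0,0.03,0],
    [-0.17,0,0.03,0]
  ]
}}

```text
t: 28.75
tcp_pos: [0.5791, -0.2142, 0.2708]
tool_rot: [-0.699, 0.009, 0.715, 0.006]
force: [0.9, 0.8, -0.6]
finger_gap: 0.003
```

```bash
python3 - <<'E'
from h import *
delta([.604,-.2121,.122],-91.2)
s=snapshot("wrist"); np.savez("w15.npz",**s); im=s["image"]; cv2.imwrite("pics/w15.png",im)
P,m=fcloud(s)
k=m&(P[...,0]>.575)&(P[...,0]<.625)&(abs(P[...,1]+.212)<.045)&(abs(P[...,2]-.1)<.03); Q=P[k]; c=Q.mean(0); n=np.linalg.svd(Q-c,full_matrices=False)[2][2]; n*=np.sign(n[2])
print(len(Q),c,"normal",n,np.degrees(np.arccos(n[2])))
s=snapshot("side"); im=s["image"]; cv2.imwrite("pics/s15.png",cv2.resize(im[115:225,270:390],None,fx=5,fy=5,interpolation=cv2.INTER_CUBIC))
E
```

```text
t 28.75 tcp [ 0.5791 -0.2142  0.2708] x [-0.024 -0.004 -1.   ] yaw_y -91.21 gap 0.003 F [ 0.86  0.8  -0.63] q [-0.528  0.486  1.391 -0.016  1.284  1.069]
shift [ 0.1482 -0.0033 -0.0284]
spin -0.01 or 179.99
4473 [ 0.60038945 -0.21217873  0.09560133] normal [6.42736014e-04 4.77707268e-04 9.99999679e-01] 0.0458836520131937
```

View pics/w15.png

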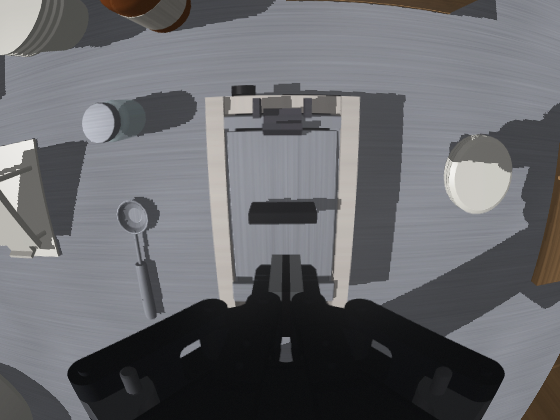

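View pics/s15.png

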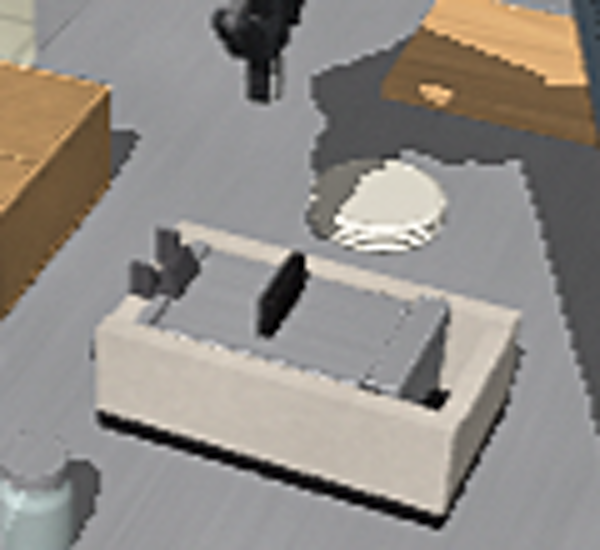

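```bash
python3 - <<'E'
from h import *
s=dict(np.load("w15.npz")); P,m=fcloud(s)
k=m&(P[...,0]>.61)&(abs(P[...,1]+.2145)<.012)&(P[...,2]>.1); Q=P[k]; print("nose min x at z<.104",Q[Q[:,2]<.108][:,0].min() if (Q[:,2]<.108).any() else None,Q.min(0))
k=m&(P[...,0]>.6)&(P[...,0]<.65)&(abs(P[...,2]-.0955)<.003)&(abs(P[...,1]+.2135)<.05)&(abs(P[...,1]+.2135)>.025); print("front edge x",np.percentile(P[k][:,0],[99,99.9]))
t0=dict(np.load("top0.npz")); P,m=cloud(t0); k=m&(P[...,0]>.6)&(P[...,0]<.68)&(abs(P[...,1]+.2145)<.012)&(P[...,2]>.1); print("before nose",P[k].min(0))
cv2.imwrite("pics/z15.png",cv2.resize(s["image"][85:150,195:370],None,fx=4.5,fy=4.5,interpolation=cv2.INTER_CUBIC))
E
```

```text
nose min x at z<.104 0.6314806631400016 [ 0.63148066 -0.22649283  0.10000997]
front edge x [0.6489541  0.64988424]
before nose [ 0.62943076 -0.22648678  0.10003609]
```

View pics/z15.png

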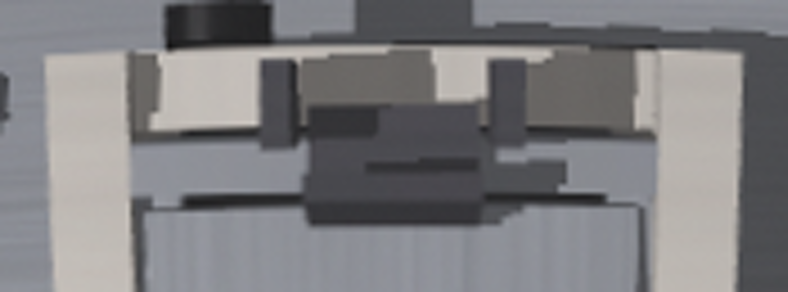

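The enlarged crop shows the nose (bottom edge at row 223) overlapping the cover's front edge (row 207). The nose's inner edge is at x 0.631, where a fully extended nose should be. I'm handing the job in.

```bash
python3 -c "
from station import manip
print(manip.sign_off())"
```

```text
the job is handed in; nothing more can be done
None
```

The cold well is closed. The cover lies flat with the spring catch snapped over its front edge, and the gripper has let go and is clear of everything. I handed the job in at about 29 s.

**How it went**
- **Grasp:** I gripped the bar handle by its ends, not its broad faces. The moves can't tilt the tool, and an end grip kept the cover at 30° and let it swing.
- **Feeling for the frame:** The tongue went under the lip with the front up. I slid it back until I felt the end wall at 2–2.5 N, which put the frame shift d at about +14 mm.
- **Swing down:** I lowered the front by rolling the cover over the ledges with a loosened grip. It wedged between the end wall and the ledge a few times, so I eased it forward about 6 mm with the tongue still under the lip. It then swung down freely.
- **Closing:** I let go and pressed the front of the plate with shut fingers. It closed with no reading above about 6 N, and I confirmed it was seated with a 16 N push.

**Last checks**
- **Flatness and height:** The plate is tilted 0.05°. Its top is at z 95.6 mm, against 95 mm expected.
- **Catch:** The nose overlaps the front edge in the picture. Its inner edge is at x 0.631, about where it stood before closing (0.629).
- **Surroundings:** The jar, spoon and lid stack look untouched in the last picture. I didn't check the bowl, tub stack or bottle separately.

**What disagreed or went less well**
- **Force while swinging:** Readings reached about 22 N before I loosened the grip.
- **Front edge position:** It read at x 0.649–0.650, past the 0.637 expected. I put this down to the frame's end wall being at a similar height and colour. That means I confirmed the cover's lengthwise position only by the catch and the flatness.

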